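# Slide a ring gauge out over the table edge, pinch it and lay it on its rest

### The arm

A 7-joint arm with a two-finger parallel gripper is mounted at the origin on a cart in front of the work surface, level with it; the furniture and walls round the work are solid. World frame = base frame: x ahead of the robot, y to its left, z up, the work surface at z = 0. Lengths are in m, angles in rad, forces in N, time in s.
With the tool pointing down it reaches from about 0.425 to 0.925 m from the base axis. Payload 6.8 kg.
Tool frame: the origin (TCP) lies midway between the tips of the shut fingers; the grasp point (between the pads) lies 19 mm behind it; z points along the fingers, y is the line along which they close (so a half turn about z gives the same grasp; the last joint's range is limited). The gripper opens to 85 mm and grips with 20 to 120 N. Pads are 22 mm wide; open, the fingers measure 114 mm over their backs; the gripper's body (76 mm by 85 mm) begins 54 mm behind the grasp point. The pads swing forward as they close: fully open they stand 13 mm farther back than shut.
Start: joints at [-1.341, 0.477, 0.022, 1.555, -0.011, 1.109, -0.083], TCP at [0.224, 0.637, 0.194] pointing down, gripper open.
Joint ranges: [-2.96, 2.96], [-0.34, 2.1], [-1.41, 1.46], [0.24, 2.44], [-1.37, 4.51], [0.17, 1.92], [-2.96, 2.96]. Speed limits (rad/s): [2.39, 2.39, 3.14, 3.14, 3.14, 3.14, 3.14].

### API

Orientations are given as a unit quaternion [w, x, y, z].
In Python, from station import bot gives the robot as it stands.
- The arm moves only by the tool jog_arm, never from a script. Its argument "rows" is a list of rows, each an object of numbers: "fingers": the finger opening in mm, from 0 to 85.4; "x", "y", "z": the shift along the tool's x, y, z in mm; "ax", "ay", "az": the turn, a rotation vector about the tool's x, y, z in degrees. A call has exactly 8 rows; each row shifts and turns the commanded pose from where the row before left it, along the tool's axes as they then stand; what a row does not reach is not made up. A row lasts 1/10 s, in which the tool goes at most 50 mm and 8.59 degrees, less where a joint would pass 70% of its speed; a pose out of reach is approached as far as the arm can. A call with a gripper value outside its range is refused whole. The fingers move at their own pace and stop on an object; "force" is the grip in N (left out, the last holds). Time passes only in rows, so rows that do not move let the fingers close, or fill a call up. It gives the time, the measured TCP pose, the force, the opening and the grip force at its end, in the units of the state.
- bot.get_obs(): the state, without advancing time (a new reading comes with each control period).
- bot.read_camera(name): name is "scene" or "side" or "wrist"; returns a dict with "pixels" (384x512x3 uint8, red, green, blue), "vertical_fov" (degrees; the focal length in pixels is half the picture's height over the tangent of half this angle, whatever the lens; pixels are square), "cx", "cy" (the principal point, pixels), "world_from_camera" (4x4, takes a point from camera to world coordinates). Camera axes: x right, y down, z forward; pixel columns grow to the right and rows downward; lengths in m; the calibration is good to about 2 mm. A picture is of the moment at which its call begins. There is no depth.
- bot.hand_in(): hands the job in; it is judged then, once.
The state is a dict: "t": time; "q": joint angles; "joint_vel": joint speeds; "joint_torque": joint torques, N m; "eef_pos": TCP position; "tool_rot": TCP orientation; "contact_force": force on the tool from outside, world axes, zero at the start; "torque": the same for the moment, N m; "gripper_width": opening from 0.0 (shut) to 1.0 (fully open); "grasp_force": force on a finger pad.
Only numpy, scipy, OpenCV 4.12 (cv2) and the standard library are available. Lean on these libraries where they do the work, as an engineer would, in place of code of your own. Each camera call takes 0.05 s, during which the arm holds its last target. There are 200 camera calls.

### The job

The wooden ring gauge lies fully sunk in its shallow tray, which ends at the table edge. Pressing on its top with only a light force of about 10 N, for the old tray is delicate, slide it along the tray until roughly a third of it overhangs the table edge and leave it lying there with its inner part still on the tray floor, then pinch the overhanging end by its sides, lift the gauge clear and lay it flat, centred and lengthwise, across the two bars of the wooden rest without dropping it. Leave the jar, its lid and the brass punch as they are.

Things in the scene. Friction and masses are not known exactly. Their poses are not given: they have to be found in the camera images.
- gauge: Wooden ring gauge: flat rectangular plate with four holes in its top, 170 (its x) x 55 (its y) x 10 mm thick, about 70 g. Origin: centre of the underside; x along its length, z up. Its holes are not usable for gripping (filled for contact). The top is flat to press on, about 9 mm above the origin.
- tray: Dark wooden tray fixed on packing 0 to 8 mm above the table, 196 x 90 x 14 mm; its open end (mouth) juts a few mm past the table edge, over free air. Origin: centre of the mouth, underside; x runs inward along the channel, z up. Floor 5 mm thick; channel 59 mm wide, 182 mm long, waxed slippery, its rails and end wall flush with the gauge's top. Breaks if loaded over 40 N.
- tray_mouth (a point): Centre of the tray's open end on its floor, axes as the tray. Overhang of the gauge = 85 mm minus x of the gauge's centre in this frame: 0 or slightly negative at the start, 35 to 80 mm (flat on the floor) when slid out; it tips out beyond 85 mm.
- keeper (a joint): Small sprung brass pin in the tray's left (+y) rail, 75 mm from the mouth; pushes the gauge sideways with 2 to 4 N against the right rail. Value: its travel in m, 0 when the gauge is centred. Because of it a fingertip must press on the gauge with several N (depends on friction) to drag it without slipping.
- rest: Wooden rest fixed on the table: base plate 84 x 92 x 8 mm with two cross bars, each 12 mm wide and 92 mm long (along y), centred at x = -35 and +35 mm, tops 35 mm above the table. Origin: centre of the underside. The gauge lies across both bars with its length along x; its ends then stick out about 44 mm past the bars, so the fingers that hold an end have free space below.
- rest_top (a point): Point midway between the bars at the height of their tops; where the middle of the gauge's underside belongs; axes as the rest.
- gum_jar: Glass jar, 51 mm diameter, 65 mm high, standing on the table: bystander. Origin: centre of the underside.
- jar_lid: Brass-coloured round lid, 42 mm diameter, 12 mm high, lying on the table: bystander.
- cap_punch: Small brass punch, 21 mm diameter, 49 mm high, standing on the table: bystander.
There are look-alikes about, which are no part of the job. There is more than one size of the gauge; the one meant has the size given above.

How it is judged:
On the way, in this order (a step that is already met when the one before it is completed fails the run):
1. the gauge overhangs the tray mouth by 35 to 80 mm, still lying flat on the tray floor (x of gauge in the frame of tray_mouth between 0.005 and 0.05 m and z of gauge in the frame of tray_mouth below 0.004 m and angle between gauge's own z axis and vertical below 0.06 rad and contact force between gauge and tray above 0.1 N), for 0.2 s.
2. the gauge is held by the fingers and clear of the tray (contact force between the fingers and gauge above 1 N and contact force between gauge and tray below 0.01 N and z of gauge in the frame of tray_mouth above 0.02 m), for 0.2 s.
At the end, for the whole second after the job is handed in: The gauge lies flat at rest on both bars of the rest, its middle within 20 mm of the rest's middle, its length within 0.2 rad (11 degrees) of the rest's x axis, face up, released (horizontal distance between gauge and rest_top below 0.02 m and z of gauge in the frame of rest_top between -0.004 and 0.004 m and angle between the x axis of gauge and the x axis of rest, either way round below 0.2 rad and angle between gauge's own z axis and vertical below 0.06 rad and contact force between gauge and rest above 0.2 N and linear speed of gauge below 0.01 m/s); the robot touches nothing.
It fails at once if the gauge is forced against its tray with more than 40 N (contact force between gauge and tray above 40 N).
It fails at once if the gauge falls off the table (height (world z) of gauge below -0.05 m).
It fails at once if the gauge is dropped or thrown (falls freely from more than about 20 mm above the rest's bars) (contact force between the fingers and gauge below 0.05 N and z of gauge in the frame of rest_top above 0.018 m and linear speed of gauge above 0.2 m/s).
It fails at once if the jar, the lid or the punch is moved by more than 20 mm (distance of any of gum_jar, jar_lid, cap_punch from where it was at the start of the episode above 0.02 m).
It also fails if it takes over 72 s, if anything falls off the work surface, if the arm or the gripper's body presses on something with over 40 N, if the wrist force passes 120 N, or if a joint passes its speed limit or range.

## Working session

There is one attempt and no reset: what is moved stays moved. The work goes in short steps, Python scripts to look and compute and a tool call to move; the robot and the scene stay as the last step left them, time stands still between calls to the robot, and variables do not carry over. Pictures are saved under pics/ and viewed, at most 10 in all, crops included, and the job is handed in when it is done.

Besides the shell and the picture viewer there is one more tool, called after "Emit:" as name(argument=value, ...), one argument or row to a line, values as JSON. jog_arm: Moves the arm, as the interface text tells. Its arguments: {"type":"object","properties":{"rows":{"type":"array","items":{"type":"object","properties":{"fingers":{"type":"number"},"x":{"type":"number"},"y":{"type":"number"},"z":{"type":"number"},"ax":{"type":"number"},"ay":{"type":"number"},"az":{"type":"number"}}}},"force":{"type":"number"}},"required":["rows"]}

```bash
ls; mkdir -p pics
python3 - <<'E'
from station import bot
import cv2,numpy as np
o=bot.get_obs();print({k:np.round(v,3).tolist() for k,v in o.items()})
ims=[]
for n in("scene","side"):
    c=bot.read_camera(n);print(n,c["vertical_fov"],c["cx"],c["cy"],np.round(c["world_from_camera"],3).tolist())
    cv2.imwrite(f"pics/{n}0.png",c["pixels"][:,:,::-1])
    np.savez(f"{n}0.npz",**c)
E
```

```text
pics
{'t': 0.0, 'q': [-1.341, 0.478, 0.022, 1.556, -0.012, 1.109, -0.083], 'joint_vel': [-0.001, -0.0, 0.001, -0.0, 0.001, -0.0, 0.0], 'joint_torque': [0.0, -59.644, 1.608, -28.12, 0.012, 0.009, 0.0], 'eef_pos': [0.223, 0.636, 0.193], 'tool_rot': [-0.0, 0.168, 0.986, -0.001], 'contact_force': [-0.143, 0.585, 0.536], 'torque': [0.035, 0.019, 0.03], 'grasp_force': 0.0, 'gripper_width': 1.004}
scene 51.71789191753872 253.54962488720065 191.11407443235203 [[-0.674, -0.362, 0.644, -0.021], [-0.738, 0.349, -0.577, 0.578], [-0.016, -0.864, -0.503, 0.505], [0.0, 0.0, 0.0, 1.0]]
side 49.39924924123598 254.120908977225 196.29842260693536 [[-0.533, -0.521, 0.667, -0.185], [-0.846, 0.321, -0.426, 0.505], [0.008, -0.791, -0.612, 0.692], [0.0, 0.0, 0.0, 1.0]]
```

View pics/scene0.png

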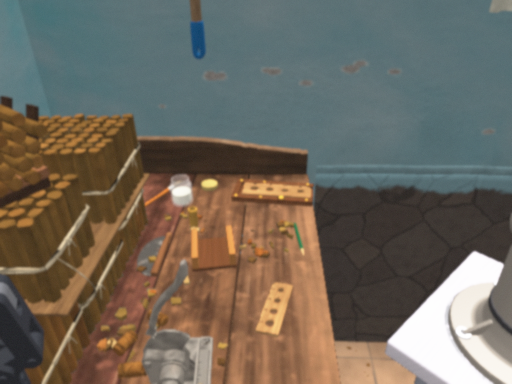

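View pics/side0.png

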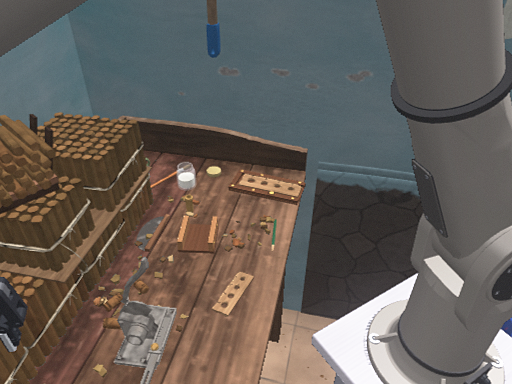

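Both views show the tray with its gauge at scene (273,190) / side (268,186), with the mouth to the right at the table edge. The rest is at (213,248) / (198,234), the jar at (181,190), the lid at (209,184), the punch at about (190,213), and a loose look-alike plate at (274,308). Next I'll compute positions and view enlarged crops.

```bash
cat > h.py <<'E'
import numpy as np,cv2
from scipy.spatial.transform import Rotation as R
def f(c): return 192/np.tan(np.radians(float(c["vertical_fov"]))/2)
def ray(c,p):
    T=np.array(c["world_from_camera"]);F=f(c)
    d=T[:3,:3]@np.array([(p[0]-c["cx"])/F,(p[1]-c["cy"])/F,1]);return T[:3,3],d
def plane(c,p,z):
    o,d=ray(c,p);return o+d*(z-o[2])/d[2]
def tri(cs,ps):
    A=np.zeros((3,3));b=np.zeros(3);L=[]
    for c,p in zip(cs,ps):
        o,d=ray(c,p);d=d/np.linalg.norm(d);P=np.eye(3)-np.outer(d,d);A+=P;b+=P@o;L.append((P,o))
    x=np.linalg.solve(A,b);return x,max(np.linalg.norm(P@(x-o)) for P,o in L)
def proj(c,X):
    T=np.array(c["world_from_camera"]);v=T[:3,:3].T@(np.asarray(X)-T[:3,3]);return v[:2]/v[2]*f(c)+[c["cx"],c["cy"]]
def snap(bot,n,name):
    c=bot.read_camera(n);np.savez(name+".npz",**c);cv2.imwrite(f"pics/{name}.png",c["pixels"][:,:,::-1]);return c
E
python3 - <<'E'
from h import *
A,B=[np.load(n) for n in("scene0.npz","side0.npz")]
for nm,a,b in(("tray",(273,190),(268,186)),("rest",(213,250),(198,235)),("loose",(274,308),(233,293)),("jar",(182,203),(188,187)),("lid",(209,184),(214,171))):
    print(nm,plane(A,a,.01),plane(B,b,.01),tri((A,B),(a,b)))
for p in((330,384),(325,290),(316,200)): print(plane(A,p,0))
ia=cv2.resize(A["pixels"][165:285,150:330,::-1],None,fx=4.4,fy=4.4,interpolation=3)[:300*2]
cv2.imwrite("pics/cropA.png",ia)
E
```

```text
tray [ 0.58383973 -0.02908212  0.01      ] [ 0.57649467 -0.02686399  0.01      ] (array([ 0.58081863, -0.02823618,  0.0093694 ]), np.float64(0.002457996374675713))
rest [0.49768488 0.22438131 0.01      ] [0.50007475 0.22446613 0.01      ] (array([0.49692366, 0.22541302, 0.01191874]), np.float64(0.0008668653899524907))
loose [0.30710979 0.24366424 0.01      ] [0.30558698 0.24040938 0.01      ] (array([ 0.31496987,  0.23544251, -0.00246861]), np.float64(0.0003340265296347341))
jar [0.69021111 0.16997548 0.01      ] [0.68773833 0.16266821 0.01      ] (array([ 0.72196772,  0.15038733, -0.01437486]), np.float64(0.0019721643446009673))
lid [0.72013768 0.06761485 0.01      ] [0.71935826 0.06552978 0.01      ] (array([0.72852247, 0.06142253, 0.00375922]), np.float64(0.0005603900764666646))
[0.1632135  0.27839464 0.        ]
[0.28169555 0.14163146 0.        ]
[ 0.48905407 -0.0822166   0.        ]
```

View pics/cropA.png

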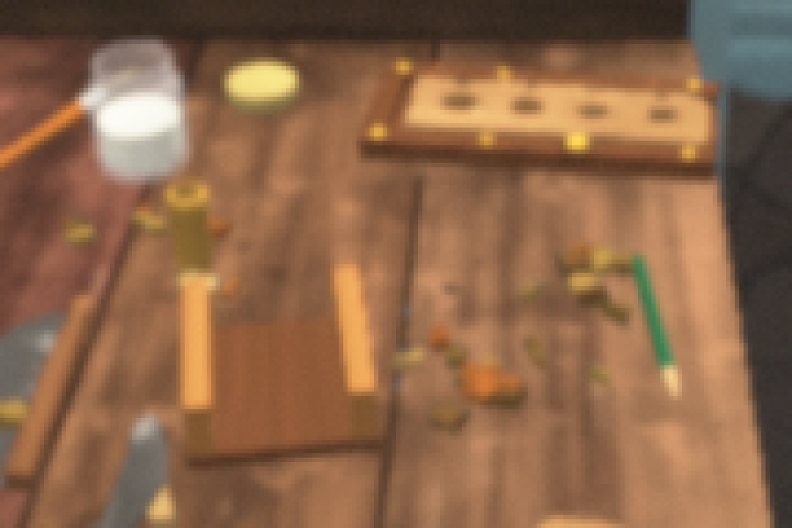

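The crop confirms it: tray corners at crop (390,65), (716,90), (714,160) and (362,145), with four brass studs on the rails. The rest bars run about (195,275)-(197,410) and (346,265)-(362,395), and the punch stands just behind the left bar. I'll move over the tray for a close look.

Emit:
jog_arm(
  rows=[
    {"fingers": 0,"x": -34,"y": -32,"z": -4},
    {"x": -34,"y": -32,"z": -4},
    {"x": -34,"y": -32,"z": -4},
    {"x": -34,"y": -32,"z": -4},
    {"x": -34,"y": -32,"z": -4},
    {"x": -34,"y": -32,"z": -4},
    {"x": -34,"y": -32,"z": -4},
    {"x": -34,"y": -32,"z": -4},
  ],
)

```text
invalid input
```

Emit:
jog_arm(
  rows=[
    {"x": -34,"y": -32,"z": -4},
    {"x": -34,"y": -32,"z": -4},
    {"x": -34,"y": -32,"z": -4},
    {"x": -34,"y": -32,"z": -4},
    {"x": -34,"y": -32,"z": -4},
    {"x": -34,"y": -32,"z": -4},
    {"x": -34,"y": -32,"z": -4},
    {"x": -34,"y": -32,"z": -4},
  ],
)

```text
invalid input
```

Emit:
jog_arm(
  rows=[
    {"az": 8.5},
    {"az": 8.5},
    {"az": 8.5},
    {"az": 8.5},
    {"az": 8.5},
    {"az": 8.5},
    {"az": 8.5},
    {"az": 8.5},
  ],
)

```text
invalid input
```

Emit:
jog_arm(
  rows=[
    {"az": 8.5},
    {"az": 8.5},
    {"az": 8.5},
    {"az": 8.5},
    {"az": 8.5},
    {"az": 8.5},
    {},
    {},
  ],
)

```text
invalid input
```

Run:
```python
from station import bot
from h import *
o=bot.get_obs();print({k:np.round(v,3).tolist() for k,v in o.items()})
c=snap(bot,"wrist","w1");snap(bot,"scene","scene1")
print(c["vertical_fov"],c["cx"],c["cy"],np.round(c["world_from_camera"],3).tolist())
```

```text
{'t': 0.1, 'q': [-1.341, 0.478, 0.022, 1.556, -0.012, 1.109, -0.083], 'joint_vel': [-0.0, -0.001, -0.0, -0.004, -0.0, -0.001, 0.002], 'joint_torque': [0.004, -59.776, 1.613, -28.196, 0.013, 0.005, 0.0], 'eef_pos': [0.224, 0.636, 0.194], 'tool_rot': [-0.0, 0.168, 0.986, -0.001], 'contact_force': [0.69, -0.47, 0.659], 'torque': [0.018, 0.043, 0.026], 'grasp_force': 0.0, 'gripper_width': 1.0}
68.30706470153805 252.68387666248927 195.99238314342819 [[0.331, 0.91, 0.25, 0.16], [0.944, -0.319, -0.088, 0.659], [-0.0, 0.265, -0.964, 0.372], [0.0, 0.0, 0.0, 1.0]]
```

View pics/w1.png

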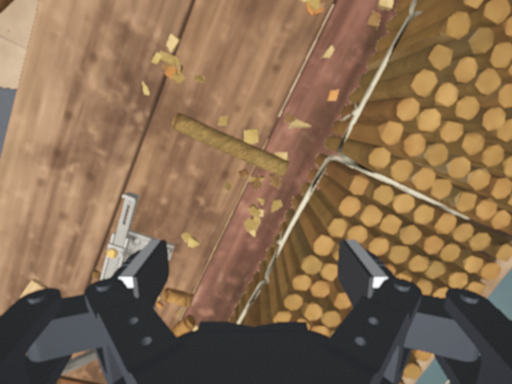

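The wrist view shows only the start surroundings: the log stack on the right, a loose rod at (230,145), and the fingers at the bottom. The moves were refused as invalid, so I'll give every field in each row.

Emit:
jog_arm(
  rows=[
    {"fingers": 0,"x": -34,"y": -32,"z": -4,"ax": 0,"ay": 0,"az": 0},
    {"fingers": 0,"x": -34,"y": -32,"z": -4,"ax": 0,"ay": 0,"az": 0},
    {"fingers": 0,"x": -34,"y": -32,"z": -4,"ax": 0,"ay": 0,"az": 0},
    {"fingers": 0,"x": -34,"y": -32,"z": -4,"ax": 0,"ay": 0,"az": 0},
    {"fingers": 0,"x": -34,"y": -32,"z": -4,"ax": 0,"ay": 0,"az": 0},
    {"fingers": 0,"x": -34,"y": -32,"z": -4,"ax": 0,"ay": 0,"az": 0},
    {"fingers": 0,"x": -34,"y": -32,"z": -4,"ax": 0,"ay": 0,"az": 0},
    {"fingers": 0,"x": -34,"y": -32,"z": -4,"ax": 0,"ay": 0,"az": 0},
  ],
)

```text
t: 1.0
eef_pos: [0.396, 0.3033, 0.2266]
tool_rot: [0.0, 0.168, 0.986, 0.0]
contact_force: [1.2, -0.3, -0.1]
gripper_width: 0.001
grasp_force: 0.0
```

Emit:
jog_arm(
  rows=[
    {"fingers": 0,"x": -34,"y": -32,"z": -4,"ax": 0,"ay": 0,"az": 0},
    {"fingers": 0,"x": -34,"y": -32,"z": -4,"ax": 0,"ay": 0,"az": 0},
    {"fingers": 0,"x": -34,"y": -32,"z": -4,"ax": 0,"ay": 0,"az": 0},
    {"fingers": 0,"x": -34,"y": -32,"z": -4,"ax": 0,"ay": 0,"az": 0},
    {"fingers": 0,"x": -34,"y": -32,"z": -4,"ax": 0,"ay": 0,"az": 0},
    {"fingers": 0,"x": -34,"y": -32,"z": -4,"ax": 0,"ay": 0,"az": 0},
    {"fingers": 0,"x": -34,"y": -32,"z": -4,"ax": 0,"ay": 0,"az": 0},
    {"fingers": 0,"x": -34,"y": -32,"z": -4,"ax": 0,"ay": 0,"az": 0},
  ],
)

```text
t: 1.8
eef_pos: [0.5678, -0.0282, 0.2586]
tool_rot: [0.0, 0.168, 0.986, 0.0]
contact_force: [0.5, 0.4, -0.6]
gripper_width: 0.0
grasp_force: 0.0
```

Emit:
jog_arm(
  rows=[
    {"fingers": 0,"x": 0,"y": 0,"z": 0,"ax": 0,"ay": 0,"az": 8.5},
    {"fingers": 0,"x": 0,"y": 0,"z": 0,"ax": 0,"ay": 0,"az": 8.5},
    {"fingers": 0,"x": 0,"y": 0,"z": 0,"ax": 0,"ay": 0,"az": 8.5},
    {"fingers": 0,"x": 0,"y": 0,"z": 0,"ax": 0,"ay": 0,"az": 8.5},
    {"fingers": 0,"x": 0,"y": 0,"z": 0,"ax": 0,"ay": 0,"az": 8.5},
    {"fingers": 0,"x": 0,"y": 0,"z": 0,"ax": 0,"ay": 0,"az": 8.5},
    {"fingers": 0,"x": 0,"y": 0,"z": 0,"ax": 0,"ay": 0,"az": 8.5},
    {"fingers": 0,"x": 0,"y": 0,"z": 0,"ax": 0,"ay": 0,"az": 8.5},
  ],
)

```text
t: 2.6
eef_pos: [0.5671, -0.0265, 0.2583]
tool_rot: [-0.0, 0.693, 0.721, -0.0]
contact_force: [0.1, 0.5, -0.9]
gripper_width: 0.002
grasp_force: 0.0
```

Emit:
jog_arm(
  rows=[
    {"fingers": 0,"x": 0,"y": 0,"z": 0,"ax": 0,"ay": 0,"az": 8.5},
    {"fingers": 0,"x": 0,"y": 0,"z": 0,"ax": 0,"ay": 0,"az": 8.5},
    {"fingers": 0,"x": 0,"y": 0,"z": 0,"ax": 0,"ay": 0,"az": 8.5},
    {"fingers": 0,"x": 0,"y": 0,"z": 0,"ax": 0,"ay": 0,"az": 8.5},
    {"fingers": 0,"x": 0,"y": 0,"z": 0,"ax": 0,"ay": 0,"az": 8.5},
    {"fingers": 0,"x": 0,"y": 0,"z": 0,"ax": 0,"ay": 0,"az": 8.5},
    {"fingers": 0,"x": 0,"y": 0,"z": 0,"ax": 0,"ay": 0,"az": 0},
    {"fingers": 0,"x": 0,"y": 0,"z": 0,"ax": 0,"ay": 0,"az": 0},
  ],
)

```text
t: 3.4
eef_pos: [0.5672, -0.0263, 0.2583]
tool_rot: [0.0, 0.934, 0.357, -0.0]
contact_force: [0.0, -0.2, -0.2]
gripper_width: -0.0
grasp_force: 0.0
```

Run:
```python
from station import bot
from h import *
o=bot.get_obs();print({k:np.round(v,3).tolist() for k,v in o.items()})
c=snap(bot,"wrist","w2")
print(c["vertical_fov"],c["cx"],c["cy"],np.round(c["world_from_camera"],3).tolist())
```

```text
{'t': 3.4, 'q': [-0.71, 0.306, 0.819, 1.779, -0.242, 1.161, -0.657], 'joint_vel': [0.008, -0.003, -0.005, -0.002, 0.001, -0.001, -0.001], 'joint_torque': [-0.185, -36.738, 7.487, -27.977, -0.001, 0.005, -0.167], 'eef_pos': [0.567, -0.026, 0.258], 'tool_rot': [0.0, 0.934, 0.357, -0.0], 'contact_force': [0.044, -0.196, -0.167], 'torque': [0.039, -0.006, -0.029], 'grasp_force': 0.0, 'gripper_width': -0.0}
68.30706470153805 252.68387666248927 195.99238314342819 [[0.668, -0.718, -0.197, 0.617], [-0.744, -0.645, -0.176, 0.019], [-0.001, 0.264, -0.965, 0.437], [0.0, 0.0, 0.0, 1.0]]
```

View pics/w2.png

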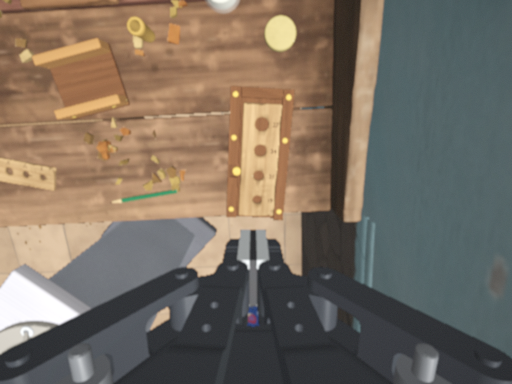

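Wrist view w2 shows the tray at (235..290, 88..218) with its mouth down at y≈217, the gauge in its channel at about (261,160), and the rest at (82,78). The punch is at (137,28), the lid at (280,33) and the wall board to the right at x≥332. I'll measure by contours.

```bash
cat > m.py <<'E'
from h import *
W,A,B=[np.load(n+".npz") for n in("w2","scene0","side0")]
def blobs(c,lo,hi,amin,roi):
    hsv=cv2.cvtColor(np.ascontiguousarray(c["pixels"]),cv2.COLOR_RGB2HSV);m=cv2.inRange(hsv,lo,hi)
    k=np.zeros_like(m);x0,y0,x1,y1=roi;k[y0:y1,x0:x1]=m[y0:y1,x0:x1]
    return [q for q in cv2.findContours(k,0,1)[0] if cv2.contourArea(q)>=amin]
if __name__=="__main__":
    for n,c,roi in(("w",W,(225,80,300,222)),("A",A,(228,172,320,205)),("B",B,(225,165,310,205))):
        hsv=cv2.cvtColor(np.ascontiguousarray(c["pixels"]),cv2.COLOR_RGB2HSV)
        mid={"w":(272,165),"A":(265,185),"B":(262,181)}[n]
        print(n,"gaugecol",hsv[mid[1],mid[0]])
        for q in blobs(c,(20,170,150),(33,255,255),2,roi):
            M=cv2.moments(q);print("  stud",round(M["m10"]/M["m00"],1),round(M["m01"]/M["m00"],1),M["m00"])
        for q in blobs(c,(10,60,155),(24,165,255),150,roi):
            print("  light",cv2.minAreaRect(q))
    for q in blobs(W,(10,60,150),(24,200,255),100,(20,20,140,130)): print("bar W",cv2.minAreaRect(q),cv2.boxPoints(cv2.minAreaRect(q)).round(1).tolist())
    for q in blobs(A,(10,60,150),(24,200,255),50,(180,215,245,275)): print("bar A",cv2.boxPoints(cv2.minAreaRect(q)).round(1).tolist())
    for q in blobs(B,(10,60,150),(24,200,255),50,(170,205,230,260)): print("bar B",cv2.boxPoints(cv2.minAreaRect(q)).round(1).tolist())
E
python3 m.py
```

```text
w gaugecol [ 18  90 232]
  light ((261.9999694824219, 150.49996948242188), (140.99996948242188, 73.99998474121094), 90.0)
A gaugecol [ 16 132 232]
  light ((276.0, 189.5), (21.0, 70.0), 90.0)
B gaugecol [ 14 107 145]
  light ((269.36273193359375, 185.65890502929688), (62.49158477783203, 14.521543502807617), 11.768289566040039)
bar W ((110.0, 39.0), (38.0, 58.0), 90.0) [[81.0, 20.0], [139.0, 20.0], [139.0, 58.0], [81.0, 58.0]]
bar W ((79.5, 74.5), (109.0, 119.0), 90.0) [[20.0, 20.0], [139.0, 20.0], [139.0, 129.0], [20.0, 129.0]]
bar A [[211.0, 269.0], [234.0, 269.0], [234.0, 274.0], [211.0, 274.0]]
bar A [[219.89999389648438, 215.10000610351562], [238.60000610351562, 213.1999969482422], [242.6999969482422, 254.3000030517578], [224.0, 256.20001220703125]]
bar A [[180.0, 215.0], [213.0, 215.0], [213.0, 263.0], [180.0, 263.0]]
bar B [[202.5, 239.6999969482422], [216.1999969482422, 206.8000030517578], [227.6999969482422, 211.60000610351562], [214.0, 244.5]]
bar B [[169.8000030517578, 241.39999389648438], [189.39999389648438, 203.60000610351562], [198.89999389648438, 208.5], [179.3000030517578, 246.3000030517578]]
```

Run:
```python
from m import *
hs=[cv2.cvtColor(np.ascontiguousarray(c["pixels"]),cv2.COLOR_RGB2HSV) for c in(W,A,B)]
for n,ps in(("W",[(236,94),(236,171),(288,98),(275,140),(310,160),(70,53),(87,107),(90,85),(60,130),(284,160)]),):
    for p in ps: print(n,p,hs[0][p[1],p[0]])
for p in [(242,180),(281,197),(307,200),(195,245),(231,240),(215,255),(260,230),(255,185)]: print("A",p,hs[1][p[1],p[0]])
w=W["pixels"][15:225,20:300,::-1];cv2.imwrite("pics/w2c.png",cv2.resize(w,None,fx=2.8,fy=2.8,interpolation=3))
```

```text
W (236, 94) [ 26 113 255]
W (236, 171) [ 26 110 255]
W (288, 98) [ 25 114 255]
W (275, 140) [ 18  92 229]
W (310, 160) [ 14  97 169]
W (70, 53) [ 17 121 232]
W (87, 107) [ 17 119 233]
W (90, 85) [ 13 128 161]
W (60, 130) [ 14 103 151]
W (284, 160) [ 13 128 167]
A (242, 180) [ 18 167 201]
A (281, 197) [ 24 167 248]
A (307, 200) [ 17 167 197]
A (195, 245) [ 16 155 242]
A (231, 240) [ 16 157 242]
A (215, 255) [ 11 152 149]
A (260, 230) [ 12 127 175]
A (255, 185) [ 15 136 200]
```

View pics/w2c.png

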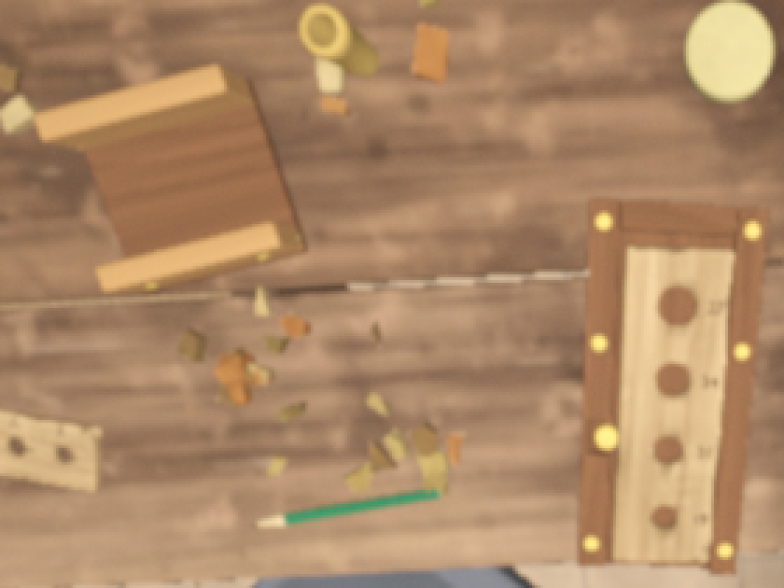

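The enlarged view is clear: the gauge is light coloured inside the dark rails, with studs along the rails and the keeper (larger) on the left rail at crop (606,437). The rest bars are bright. I'll mask on brightness.

Run:
```python
from m import *
cen=lambda q:np.array(cv2.minAreaRect(q)[0])
def show(n,c,lo,hi,a,roi):
    o=[]
    for q in blobs(c,lo,hi,a,roi):
        M=cv2.moments(q);r=cv2.minAreaRect(q);o.append((M["m10"]/M["m00"],M["m01"]/M["m00"]));print(n,np.round(o[-1],1),cv2.contourArea(q),np.round(r[1],1),cv2.boxPoints(r).round(1).tolist())
    return o
show("W stud",W,(23,60,200),(33,255,255),4,(225,80,300,222))
show("A stud",A,(21,120,215),(33,255,255),2,(228,172,320,207))
show("B stud",B,(21,90,150),(33,255,255),2,(225,165,310,207))
show("W gauge",W,(13,50,195),(22,110,255),300,(239,100,283,222))
show("W bars",W,(13,90,200),(22,150,255),100,(20,20,135,125))
show("A bars",A,(13,135,210),(20,190,255),50,(180,215,245,275))
show("B bars",B,(13,110,170),(22,190,255),30,(170,205,230,260))
```

```text
W stud [278.5 211.1] 5.0 [2. 3.] [[277.0, 210.0], [280.0, 210.0], [280.0, 212.0], [277.0, 212.0]]
W stud [231.  208.7] 5.0 [2. 3.] [[230.0, 210.0], [230.0, 207.0], [232.0, 207.0], [232.0, 210.0]]
W stud [236.2 170.8] 31.5 [6. 7.] [[233.0, 174.0], [233.0, 167.0], [239.0, 167.0], [239.0, 174.0]]
W stud [284.6 140. ] 7.5 [2.8 3.5] [[282.5, 140.5], [285.0, 138.0], [287.0, 140.0], [284.5, 142.5]]
W stud [233.6 137.2] 7.0 [3. 3.] [[232.0, 136.0], [235.0, 136.0], [235.0, 139.0], [232.0, 139.0]]
W stud [288.5  96.6] 8.0 [3. 3.] [[287.0, 95.0], [290.0, 95.0], [290.0, 98.0], [287.0, 98.0]]
W stud [235.2  93.6] 9.0 [3. 4.] [[233.0, 92.0], [237.0, 92.0], [237.0, 95.0], [233.0, 95.0]]
A stud [280.6 196.3] 4.0 [3. 2.] [[279.0, 197.0], [279.0, 195.0], [282.0, 195.0], [282.0, 197.0]]
W gauge [259.  160.5] 4027.0 [118.  43.] [[239.0, 103.0], [282.0, 103.0], [282.0, 221.0], [239.0, 221.0]]
W bars [ 86.8 106.5] 548.0 [10.9 66. ] [[53.5, 109.9000015258789], [117.5, 93.9000015258789], [120.0999984741211, 104.5], [56.099998474121094, 120.5]]
W bars [62.1 51.7] 662.5 [15.9 80.1] [[19.200000762939453, 50.90
[... 178 characters left out ...]
191.0, 228.0], [196.89999389648438, 227.8000030517578], [198.0, 255.89999389648438], [192.0, 256.1000061035156]]
A bars [230.1 239.2] 133.5 [28.4  6.2] [[225.39999389648438, 225.3000030517578], [231.60000610351562, 224.60000610351562], [235.10000610351562, 252.6999969482422], [228.89999389648438, 253.5]]
B bars [212.3 229.2] 102.0 [ 6.7 27. ] [[207.1999969482422, 241.89999389648438], [211.60000610351562, 215.3000030517578], [218.3000030517578, 216.39999389648438], [213.8000030517578, 243.0]]
B bars [182.4 228.7] 90.5 [ 4.7 27. ] [[176.60000610351562, 240.89999389648438], [183.6999969482422, 214.8000030517578], [188.3000030517578, 216.10000610351562], [181.10000610351562, 242.10000610351562]]
```

Run:
```python
from m import *
for n,w,a in(("mL",(231,208.7),(306.4,199.5)),("mR",(278.5,211.1),(307.7,184.3)),("iL",(235.2,93.6),(235.9,194.8)),("iR",(288.5,96.6),(241.6,180)),("keeper",(236.2,170.8),(280.8,196.8))):
    x,e=tri((W,A),(w,a));print(n,x.round(4),round(e,4),"plane19",plane(W,w,.019).round(4))
# bars: moment centres for W (near-punch bar clipped by blob box is fine), A, B
for n,w,a,b in(("barR",(86.8,106.5),(230.1,239.2),(212.3,229.2)),("barL",(66.5,52),(194.1,242.4),(182.4,228.7))):
    x,e=tri((W,A,B),(w,a,b));print(n,x.round(4),round(e,4), plane(W,w,.035).round(4),plane(A,a,.035).round(4),plane(B,b,.035).round(4))
for n,p in(("gauge mouthL",(239,215)),("gauge mouthR",(275,215.5)),("gauge inL",(243.5,103.5)),("gauge inR",(282,104.5)),("trayTL",(230.5,86.5)),("TR",(294,90)),("BL",(227,216)),("BR",(283,219))):
    print(n,plane(W,p,.019).round(4))
c=lambda x,y:np.array((x/2.8+20,y/2.8+15))
barL=[c(36,120),c(218,65),c(226,93),c(44,142)];barR=[c(97,270),c(276,222),c(281,244),c(103,292)]
for n,bb in(("L",barL),("R",barR)):
    P=np.array([plane(W,p,.035) for p in bb])[:,:2];d=P[1]-P[0];print("bar",n,P.round(4).tolist(),P.mean(0).round(4),"len",np.linalg.norm(d).round(4),"ang",np.degrees(np.arctan2(d[1],d[0])).round(1))
```

```text
mL [ 0.4919 -0.0476  0.0145] 0.001 plane19 [ 0.494  -0.0461  0.019 ]
mR [ 0.5386 -0.106   0.0141] 0.0012 plane19 [ 0.5404 -0.1035  0.019 ]
iL [0.6246 0.0589 0.015 ] 0.0012 plane19 [0.6254 0.0595 0.019 ]
iR [6.716e-01 3.000e-04 1.520e-02] 0.0015 plane19 [0.6721 0.0015 0.019 ]
keeper [ 0.543  -0.0139  0.0141] 0.0006 plane19 [ 0.5442 -0.013   0.019 ]
barR [0.4772 0.1968 0.0334] 0.0008 [0.4782 0.1967 0.035 ] [0.4752 0.1975 0.035 ] [0.4752 0.1977 0.035 ]
barL [0.5169 0.2545 0.0329] 0.0011 [0.5177 0.2534 0.035 ] [0.5155 0.2546 0.035 ] [0.5134 0.2561 0.035 ]
gauge mouthL [ 0.4945 -0.0621  0.019 ]
gauge mouthR [ 0.5314 -0.1044  0.019 ]
gauge inL [0.6233 0.0422 0.019 ]
gauge inR [0.6584 0.001  0.019 ]
trayTL [0.628  0.0704 0.019 ]
TR [0.6835 0.0018 0.019 ]
BL [ 0.4808 -0.0493  0.019 ]
BR [ 0.5356 -0.1177  0.019 ]
bar L [[0.4825, 0.2822], [0.5582, 0.2322], [0.5509, 0.223], [0.4767, 0.2746]] [0.5171 0.253 ] len 0.0907 ang -33.4
bar R [[0.4436, 0.2257], [0.5199, 0.1737], [0.5133, 0.1661], [0.4366, 0.2181]] [0.4783 0.1959] len 0.0925 ang -34.3
```

Consistent results: stud tops at z≈14.7 mm (tray with almost no packing). The tray axis is at 38.7°, the mouth is at (0.505,-0.085), and the gauge is at tray x≈88 mm, which is its start state. Rest middle is (0.497,0.2255), bar spacing 70 mm, tops ≈34 mm, axis ≈56°. Next I'll press 25 mm inward of the gauge centre.

Emit:
jog_arm(
  rows=[
    {"fingers": 0,"x": 0,"y": 0,"z": 0,"ax": 0,"ay": 0,"az": 3.1},
    {"fingers": 0,"x": 28,"y": 10,"z": 0,"ax": 0,"ay": 0,"az": 0},
    {"fingers": 0,"x": 0,"y": 0,"z": 38,"ax": 0,"ay": 0,"az": 0},
    {"fingers": 0,"x": 0,"y": 0,"z": 38,"ax": 0,"ay": 0,"az": 0},
    {"fingers": 0,"x": 0,"y": 0,"z": 38,"ax": 0,"ay": 0,"az": 0},
    {"fingers": 0,"x": 0,"y": 0,"z": 38,"ax": 0,"ay": 0,"az": 0},
    {"fingers": 0,"x": 0,"y": 0,"z": 38,"ax": 0,"ay": 0,"az": 0},
    {"fingers": 0,"x": 0,"y": 0,"z": 30,"ax": 0,"ay": 0,"az": 0},
  ],
)

```text
t: 4.25
eef_pos: [0.5946, -0.0166, 0.0362]
tool_rot: [-0.0, 0.943, 0.331, -0.001]
contact_force: [0.7, 0.6, 0.1]
gripper_width: -0.002
grasp_force: 0.0
```

Emit:
jog_arm(
  rows=[
    {"fingers": 0,"x": 0,"y": 0,"z": 5,"ax": 0,"ay": 0,"az": 0},
    {"fingers": 0,"x": 0,"y": 0,"z": 5,"ax": 0,"ay": 0,"az": 0},
    {"fingers": 0,"x": 0,"y": 0,"z": 3,"ax": 0,"ay": 0,"az": 0},
    {"fingers": 0,"x": 0,"y": 0,"z": 0,"ax": 0,"ay": 0,"az": 0},
    {"fingers": 0,"x": 0,"y": 0,"z": 0,"ax": 0,"ay": 0,"az": 0},
    {"fingers": 0,"x": 0,"y": 0,"z": 0,"ax": 0,"ay": 0,"az": 0},
    {"fingers": 0,"x": 0,"y": 0,"z": 0,"ax": 0,"ay": 0,"az": 0},
    {"fingers": 0,"x": 0,"y": 0,"z": 0,"ax": 0,"ay": 0,"az": 0},
  ],
)

```text
t: 5.05
eef_pos: [0.5956, -0.0168, 0.0257]
tool_rot: [0.0, 0.944, 0.33, 0.0]
contact_force: [-0.6, -0.1, 0.5]
gripper_width: 0.001
grasp_force: 0.0
```

Emit:
jog_arm(
  rows=[
    {"fingers": 0,"x": 0,"y": 0,"z": 2,"ax": 0,"ay": 0,"az": 0},
    {"fingers": 0,"x": 0,"y": 0,"z": 2,"ax": 0,"ay": 0,"az": 0},
    {"fingers": 0,"x": 0,"y": 0,"z": 2,"ax": 0,"ay": 0,"az": 0},
    {"fingers": 0,"x": 0,"y": 0,"z": 1,"ax": 0,"ay": 0,"az": 0},
    {"fingers": 0,"x": 0,"y": 0,"z": 1,"ax": 0,"ay": 0,"az": 0},
    {"fingers": 0,"x": 0,"y": 0,"z": 0,"ax": 0,"ay": 0,"az": 0},
    {"fingers": 0,"x": 0,"y": 0,"z": 0,"ax": 0,"ay": 0,"az": 0},
    {"fingers": 0,"x": 0,"y": 0,"z": 0,"ax": 0,"ay": 0,"az": 0},
  ],
)

```text
t: 5.85
eef_pos: [0.5954, -0.0169, 0.0175]
tool_rot: [0.0, 0.944, 0.33, 0.0]
contact_force: [0.3, 0.6, 0.4]
gripper_width: 0.001
grasp_force: 0.0
```

Emit:
jog_arm(
  rows=[
    {"fingers": 0,"x": 0,"y": 0,"z": 0.5,"ax": 0,"ay": 0,"az": 0},
    {"fingers": 0,"x": 0,"y": 0,"z": 0,"ax": 0,"ay": 0,"az": 0},
    {"fingers": 0,"x": 0,"y": 0,"z": 0.5,"ax": 0,"ay": 0,"az": 0},
    {"fingers": 0,"x": 0,"y": 0,"z": 0,"ax": 0,"ay": 0,"az": 0},
    {"fingers": 0,"x": 0,"y": 0,"z": 0.5,"ax": 0,"ay": 0,"az": 0},
    {"fingers": 0,"x": 0,"y": 0,"z": 0,"ax": 0,"ay": 0,"az": 0},
    {"fingers": 0,"x": 0,"y": 0,"z": 0,"ax": 0,"ay": 0,"az": 0},
    {"fingers": 0,"x": 0,"y": 0,"z": 0,"ax": 0,"ay": 0,"az": 0},
  ],
)

```text
t: 6.65
eef_pos: [0.5954, -0.0169, 0.0159]
tool_rot: [-0.0, 0.944, 0.33, 0.0]
contact_force: [-0.2, 1.0, 0.5]
gripper_width: -0.002
grasp_force: 0.0
```

Emit:
jog_arm(
  rows=[
    {"fingers": 0,"x": 0,"y": 0,"z": 0.5,"ax": 0,"ay": 0,"az": 0},
    {"fingers": 0,"x": 0,"y": 0,"z": 0,"ax": 0,"ay": 0,"az": 0},
    {"fingers": 0,"x": 0,"y": 0,"z": 0.5,"ax": 0,"ay": 0,"az": 0},
    {"fingers": 0,"x": 0,"y": 0,"z": 0,"ax": 0,"ay": 0,"az": 0},
    {"fingers": 0,"x": 0,"y": 0,"z": 0.5,"ax": 0,"ay": 0,"az": 0},
    {"fingers": 0,"x": 0,"y": 0,"z": 0,"ax": 0,"ay": 0,"az": 0},
    {"fingers": 0,"x": 0,"y": 0,"z": 0,"ax": 0,"ay": 0,"az": 0},
    {"fingers": 0,"x": 0,"y": 0,"z": 0,"ax": 0,"ay": 0,"az": 0},
  ],
)

```text
t: 7.45
eef_pos: [0.5954, -0.0169, 0.0144]
tool_rot: [0.0, 0.944, 0.33, 0.0]
contact_force: [0.4, -0.4, -0.5]
gripper_width: -0.003
grasp_force: 0.0
```

Emit:
jog_arm(
  rows=[
    {"fingers": 0,"x": 0,"y": 0,"z": 0.5,"ax": 0,"ay": 0,"az": 0},
    {"fingers": 0,"x": 0,"y": 0,"z": 0,"ax": 0,"ay": 0,"az": 0},
    {"fingers": 0,"x": 0,"y": 0,"z": 0.5,"ax": 0,"ay": 0,"az": 0},
    {"fingers": 0,"x": 0,"y": 0,"z": 0,"ax": 0,"ay": 0,"az": 0},
    {"fingers": 0,"x": 0,"y": 0,"z": 0,"ax": 0,"ay": 0,"az": 0},
    {"fingers": 0,"x": 0,"y": 0,"z": 0,"ax": 0,"ay": 0,"az": 0},
    {"fingers": 0,"x": 0,"y": 0,"z": 0,"ax": 0,"ay": 0,"az": 0},
    {"fingers": 0,"x": 0,"y": 0,"z": 0,"ax": 0,"ay": 0,"az": 0},
  ],
)

```text
t: 8.25
eef_pos: [0.5954, -0.0169, 0.0134]
tool_rot: [-0.0, 0.944, 0.33, 0.0]
contact_force: [0.2, 0.2, 0.7]
gripper_width: 0.0
grasp_force: 0.0
```

Emit:
jog_arm(
  rows=[
    {"fingers": 0,"x": 0,"y": 0,"z": 0.4,"ax": 0,"ay": 0,"az": 0},
    {"fingers": 0,"x": 0,"y": 0,"z": 0,"ax": 0,"ay": 0,"az": 0},
    {"fingers": 0,"x": 0,"y": 0,"z": 0.3,"ax": 0,"ay": 0,"az": 0},
    {"fingers": 0,"x": 0,"y": 0,"z": 0,"ax": 0,"ay": 0,"az": 0},
    {"fingers": 0,"x": 0,"y": 0,"z": 0,"ax": 0,"ay": 0,"az": 0},
    {"fingers": 0,"x": 0,"y": 0,"z": 0,"ax": 0,"ay": 0,"az": 0},
    {"fingers": 0,"x": 0,"y": 0,"z": 0,"ax": 0,"ay": 0,"az": 0},
    {"fingers": 0,"x": 0,"y": 0,"z": 0,"ax": 0,"ay": 0,"az": 0},
  ],
)

```text
t: 9.05
eef_pos: [0.5954, -0.0168, 0.0127]
tool_rot: [-0.0, 0.944, 0.33, -0.0]
contact_force: [-0.1, 0.9, 0.6]
gripper_width: 0.003
grasp_force: 0.0
```

Emit:
jog_arm(
  rows=[
    {"fingers": 0,"x": 0,"y": 0,"z": 0.4,"ax": 0,"ay": 0,"az": 0},
    {"fingers": 0,"x": 0,"y": 0,"z": 0,"ax": 0,"ay": 0,"az": 0},
    {"fingers": 0,"x": 0,"y": 0,"z": 0.4,"ax": 0,"ay": 0,"az": 0},
    {"fingers": 0,"x": 0,"y": 0,"z": 0,"ax": 0,"ay": 0,"az": 0},
    {"fingers": 0,"x": 0,"y": 0,"z": 0,"ax": 0,"ay": 0,"az": 0},
    {"fingers": 0,"x": 0,"y": 0,"z": 0,"ax": 0,"ay": 0,"az": 0},
    {"fingers": 0,"x": 0,"y": 0,"z": 0,"ax": 0,"ay": 0,"az": 0},
    {"fingers": 0,"x": 0,"y": 0,"z": 0,"ax": 0,"ay": 0,"az": 0},
  ],
)

```text
t: 9.85
eef_pos: [0.5954, -0.0168, 0.0119]
tool_rot: [-0.0, 0.944, 0.33, 0.0]
contact_force: [-0.3, 0.1, -0.2]
gripper_width: -0.003
grasp_force: 0.0
```

Emit:
jog_arm(
  rows=[
    {"fingers": 0,"x": 0,"y": 0,"z": 0.4,"ax": 0,"ay": 0,"az": 0},
    {"fingers": 0,"x": 0,"y": 0,"z": 0,"ax": 0,"ay": 0,"az": 0},
    {"fingers": 0,"x": 0,"y": 0,"z": 0.4,"ax": 0,"ay": 0,"az": 0},
    {"fingers": 0,"x": 0,"y": 0,"z": 0,"ax": 0,"ay": 0,"az": 0},
    {"fingers": 0,"x": 0,"y": 0,"z": 0,"ax": 0,"ay": 0,"az": 0},
    {"fingers": 0,"x": 0,"y": 0,"z": 0,"ax": 0,"ay": 0,"az": 0},
    {"fingers": 0,"x": 0,"y": 0,"z": 0,"ax": 0,"ay": 0,"az": 0},
    {"fingers": 0,"x": 0,"y": 0,"z": 0,"ax": 0,"ay": 0,"az": 0},
  ],
)

```text
t: 10.65
eef_pos: [0.5954, -0.0169, 0.0111]
tool_rot: [0.0, 0.944, 0.33, 0.0]
contact_force: [-0.2, -0.1, 1.0]
gripper_width: -0.008
grasp_force: 0.0
```

Run:
```python
from station import bot
from h import *
c=snap(bot,"scene","s3");w=snap(bot,"wrist","w3")
o=bot.get_obs();print(np.round(o["eef_pos"],4),np.round(o["contact_force"],2),proj(c,o["eef_pos"]))
a=cv2.resize(c["pixels"][150:230,220:340,::-1],None,fx=5,fy=5,interpolation=3)
cv2.imwrite("pics/s3c.png",a)
```

```text
[ 0.5954 -0.0169  0.0111] [-0.13  0.17  0.69] [266.25234271 189.65482094]
```

View pics/s3c.png

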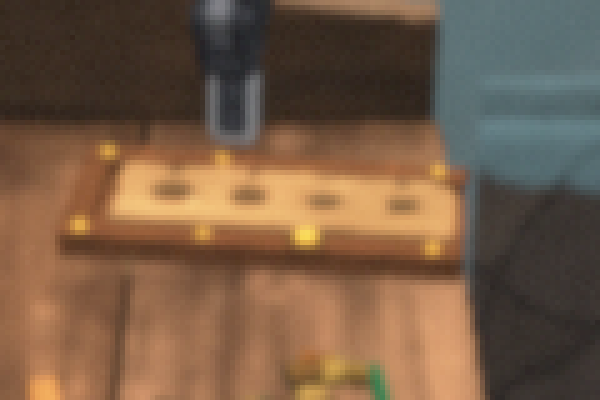

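The crop shows the fingertips at about crop (235,143), i.e. scene pixel (267,179). The reported TCP should project to (266,190), so the tip is really higher or farther away than reported. I'll check with the side and wrist views.

Run:
```python
from station import bot
from h import *
c=snap(bot,"side","d3");s=np.load("s3.npz");w=np.load("w3.npz");w2=np.load("w2.npz")
e=bot.get_obs()["eef_pos"]
print("side",proj(c,e),"wrist",proj(w,e),"w2",proj(w2,[.5672,-.0263,.2583]),np.round(w["world_from_camera"],3).tolist())
p=proj(c,e).astype(int);x,y=max(p[0]-40,0),max(p[1]-55,0)
a=cv2.resize(c["pixels"][y:y+80,x:x+80,::-1],(395,395),interpolation=3)
b=cv2.resize(w["pixels"][120:280,170:330,::-1],(395,395),interpolation=3)
print("crop origin",x,y);cv2.imwrite("pics/d3c.png",np.hstack([a,b]))
```

```text
side [261.23530526 183.37749437] wrist [253.33698266 222.22489793] w2 [253.35771559 222.20600172] [[0.624, -0.754, -0.206, 0.648], [-0.782, -0.602, -0.164, 0.025], [-0.001, 0.264, -0.965, 0.19], [0.0, 0.0, 0.0, 1.0]]
crop origin 221 128
```

View pics/d3c.png

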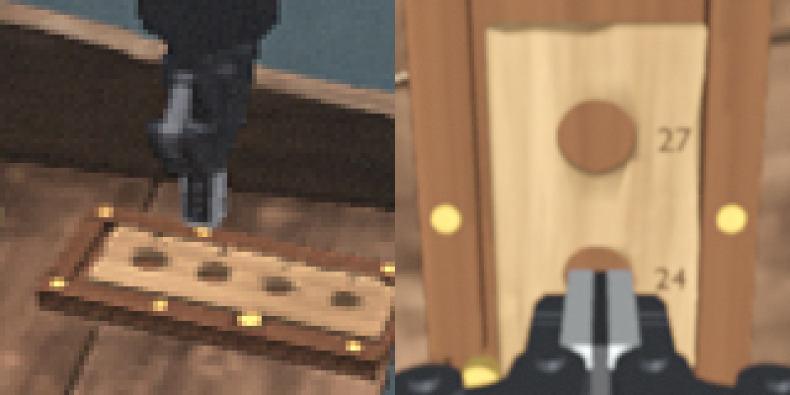

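Run:
```python
from h import *
s,d,w=[np.load(n+".npz") for n in("s3","d3","w3")]
print(tri((s,d),((267,178.6),(262.5,173))),tri((s,d,w),((267,178.6),(262.5,173),(253,229))))
for z in(.011,.02,.03,.035,.04): print(z,proj(s,[.5954,-.0169,z]),proj(d,[.5954,-.0169,z]),proj(w,[.5954,-.0169,z]))
```

```text
(array([ 0.60365073, -0.02649341,  0.03656527]), np.float64(0.0010694846207809222)) (array([ 0.59779272, -0.01803137,  0.04110246]), np.float64(0.006237795377585625))
0.011 [266.26623015 189.68244925] [261.24518376 183.38932339] [253.42391392 222.19928518]
0.02 [266.26613945 186.54393552] [261.3044724  180.75262112] [253.45196961 227.15858835]
0.03 [266.26603769 183.0226635 ] [261.37101612 177.79326905] [253.4864706 233.2572035]
0.035 [266.26598641 181.24842674] [261.40455482 176.30172574] [253.50521706 236.57094643]
0.04 [266.26593487 179.4650292 ] [261.43827333 174.80218608] [253.52507957 240.08197017]
```

The three views agree that the real tips are roughly 25–30 mm above the reported TCP, so no contact yet is expected. I'll keep lowering in small, guarded steps.

Emit:
jog_arm(
  rows=[
    {"fingers": 0,"x": 0,"y": 0,"z": 2,"ax": 0,"ay": 0,"az": 0},
    {"fingers": 0,"x": 0,"y": 0,"z": 2,"ax": 0,"ay": 0,"az": 0},
    {"fingers": 0,"x": 0,"y": 0,"z": 2,"ax": 0,"ay": 0,"az": 0},
    {"fingers": 0,"x": 0,"y": 0,"z": 2,"ax": 0,"ay": 0,"az": 0},
    {"fingers": 0,"x": 0,"y": 0,"z": 2,"ax": 0,"ay": 0,"az": 0},
    {"fingers": 0,"x": 0,"y": 0,"z": 0,"ax": 0,"ay": 0,"az": 0},
    {"fingers": 0,"x": 0,"y": 0,"z": 0,"ax": 0,"ay": 0,"az": 0},
    {"fingers": 0,"x": 0,"y": 0,"z": 0,"ax": 0,"ay": 0,"az": 0},
  ],
)

```text
t: 11.6
eef_pos: [0.5955, -0.0168, 0.0012]
tool_rot: [0.0, 0.944, 0.33, 0.0]
contact_force: [0.5, -0.2, -0.4]
gripper_width: 0.005
grasp_force: 0.0
```

Run:
```python
from station import bot
from h import *
s=bot.read_camera("scene");o=bot.get_obs();print(np.round(o["eef_pos"],4),np.round(o["contact_force"],2))
s3=np.load("s3.npz")["pixels"].astype(int);n=s["pixels"].astype(int)
for c in(264,267,270): print(c,[tuple(n[r,c]) for r in range(174,192,2)])
print([tuple(s3[r,267]) for r in range(170,192,2)])
```

```text
[ 0.5955 -0.0169  0.0012] [ 0.02 -0.3   0.74]
264 [(np.int64(60), np.int64(61), np.int64(65)), (np.int64(58), np.int64(60), np.int64(61)), (np.int64(63), np.int64(63), np.int64(65)), (np.int64(123), np.int64(113), np.int64(103)), (np.int64(193), np.int64(147), np.int64(98)), (np.int64(230), np.int64(173), np.int64(110)), (np.int64(231), np.int64(176), np.int64(111)), (np.int64(235), np.int64(181), np.int64(113)), (np.int64(238), np.int64(188), np.int64(119))]
267 [(np.int64(51), np.int64(52), np.int64(55)), (np.int64(51), np.int64(52), np.int64(55)), (np.int64(53), np.int64(52), np.int64(58)), (np.int64(102), np.int64(96), np.int64(95)), (np.int64(164), np.int64(122), np.int64(97)), (np.int64(222), np.int64(164), np.int64(106)), (np.int64(221), np.int64(165), np.int64(104)), (np.int64(172), np.int64(127), np.int64(80)), (np.int64(195), np.int64(144), np.int64(92))]
270 [(np.int64(120), np.int64(121), np.int64(122)), (np.int64(123), np.int64(121), np.int64(122)), (np.int64(123), np.int64(119), np.int64(119)), (np.int64(133), np.int64(118), np.int64(113)), (np.int64(155), np.int64(109), np.int64(84)), (np.int64(186), np.int64(133), np.int64(86)), (np.int64(210), np.int64(155), np.int64(99)), (np.int64(153), np.int64(112), np.int64(71)), (np.int64(180), np.int64(132), np.int64(84))]
[(np.int64(49), np.int64(52), np.int64(54)), (np.int64(52), np.int64(53), np.int64(57)), (np.int64(54), np.int64(54), np.int64(60)), (np.int64(82), np.int64(82), np.int64(83)), (np.int64(113), np.int64(101), np.int64(96)), (np.int64(127), np.int64(86), np.int64(59)), (np.int64(169), np.int64(111), np.int64(70)), (np.int64(222), np.int64(163), np.int64(104)), (np.int64(222), np.int64(164), np.int64(104)), (np.int64(174), np.int64(128), np.int64(82)), (np.int64(197), np.int64(145), np.int64(93))]
```

Emit:
jog_arm(
  rows=[
    {"fingers": 0,"x": 0,"y": 0,"z": 2,"ax": 0,"ay": 0,"az": 0},
    {"fingers": 0,"x": 0,"y": 0,"z": 2,"ax": 0,"ay": 0,"az": 0},
    {"fingers": 0,"x": 0,"y": 0,"z": 2,"ax": 0,"ay": 0,"az": 0},
    {"fingers": 0,"x": 0,"y": 0,"z": 1,"ax": 0,"ay": 0,"az": 0},
    {"fingers": 0,"x": 0,"y": 0,"z": 1,"ax": 0,"ay": 0,"az": 0},
    {"fingers": 0,"x": 0,"y": 0,"z": 0,"ax": 0,"ay": 0,"az": 0},
    {"fingers": 0,"x": 0,"y": 0,"z": 0,"ax": 0,"ay": 0,"az": 0},
    {"fingers": 0,"x": 0,"y": 0,"z": 0,"ax": 0,"ay": 0,"az": 0},
  ],
)

```text
t: 12.45
eef_pos: [0.5955, -0.0168, -0.0068]
tool_rot: [0.0, 0.944, 0.33, 0.0]
contact_force: [0.3, -0.1, -0.4]
gripper_width: 0.005
grasp_force: 0.0
```

Run:
```python
from station import bot
from h import *
s=snap(bot,"scene","s4");d=snap(bot,"side","d4");w=snap(bot,"wrist","w4");o=bot.get_obs();print(np.round(o["eef_pos"],4),np.round(o["contact_force"],2))
a=cv2.resize(s["pixels"][150:210,230:310,::-1],(400,300),interpolation=3)
b=cv2.resize(d["pixels"][145:205,220:300,::-1],(400,300),interpolation=3)
cv2.imwrite("pics/s4c.png",np.hstack([a,b]))
```

```text
[ 0.5954 -0.0168 -0.0068] [-0.14 -0.87  0.52]
```

View pics/s4c.png

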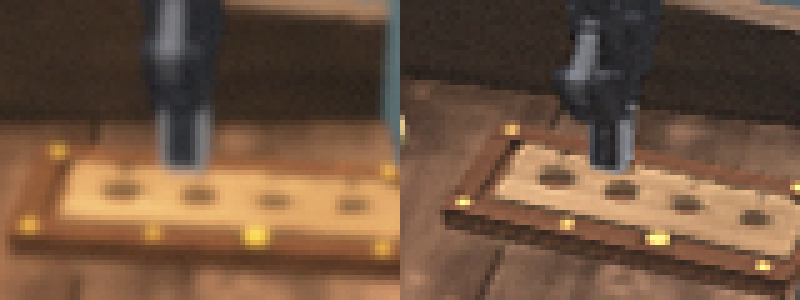

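The tip is now at scene (267,184), visibly over the gauge but still about 10–15 mm above it. I'll keep going in guarded steps.

Emit:
jog_arm(
  rows=[
    {"fingers": 0,"x": 0,"y": 0,"z": 1,"ax": 0,"ay": 0,"az": 0},
    {"fingers": 0,"x": 0,"y": 0,"z": 1,"ax": 0,"ay": 0,"az": 0},
    {"fingers": 0,"x": 0,"y": 0,"z": 1,"ax": 0,"ay": 0,"az": 0},
    {"fingers": 0,"x": 0,"y": 0,"z": 0.5,"ax": 0,"ay": 0,"az": 0},
    {"fingers": 0,"x": 0,"y": 0,"z": 0.5,"ax": 0,"ay": 0,"az": 0},
    {"fingers": 0,"x": 0,"y": 0,"z": 0,"ax": 0,"ay": 0,"az": 0},
    {"fingers": 0,"x": 0,"y": 0,"z": 0,"ax": 0,"ay": 0,"az": 0},
    {"fingers": 0,"x": 0,"y": 0,"z": 0,"ax": 0,"ay": 0,"az": 0},
  ],
)

```text
t: 13.4
eef_pos: [0.5954, -0.0169, -0.0109]
tool_rot: [-0.0, 0.944, 0.33, 0.0]
contact_force: [-0.1, -0.8, -0.0]
gripper_width: -0.002
grasp_force: 0.0
```

Emit:
jog_arm(
  rows=[
    {"fingers": 0,"x": 0,"y": 0,"z": 0.5,"ax": 0,"ay": 0,"az": 0},
    {"fingers": 0,"x": 0,"y": 0,"z": 0.5,"ax": 0,"ay": 0,"az": 0},
    {"fingers": 0,"x": 0,"y": 0,"z": 0.5,"ax": 0,"ay": 0,"az": 0},
    {"fingers": 0,"x": 0,"y": 0,"z": 0.5,"ax": 0,"ay": 0,"az": 0},
    {"fingers": 0,"x": 0,"y": 0,"z": 0,"ax": 0,"ay": 0,"az": 0},
    {"fingers": 0,"x": 0,"y": 0,"z": 0,"ax": 0,"ay": 0,"az": 0},
    {"fingers": 0,"x": 0,"y": 0,"z": 0,"ax": 0,"ay": 0,"az": 0},
    {"fingers": 0,"x": 0,"y": 0,"z": 0,"ax": 0,"ay": 0,"az": 0},
  ],
)

```text
t: 14.2
eef_pos: [0.5954, -0.0168, -0.0129]
tool_rot: [-0.0, 0.944, 0.33, 0.0]
contact_force: [-0.2, 0.7, 0.8]
gripper_width: 0.004
grasp_force: 0.0
```

Emit:
jog_arm(
  rows=[
    {"fingers": 0,"x": 0,"y": 0,"z": 0.5,"ax": 0,"ay": 0,"az": 0},
    {"fingers": 0,"x": 0,"y": 0,"z": 0.5,"ax": 0,"ay": 0,"az": 0},
    {"fingers": 0,"x": 0,"y": 0,"z": 0.5,"ax": 0,"ay": 0,"az": 0},
    {"fingers": 0,"x": 0,"y": 0,"z": 0,"ax": 0,"ay": 0,"az": 0},
    {"fingers": 0,"x": 0,"y": 0,"z": 0,"ax": 0,"ay": 0,"az": 0},
    {"fingers": 0,"x": 0,"y": 0,"z": 0,"ax": 0,"ay": 0,"az": 0},
    {"fingers": 0,"x": 0,"y": 0,"z": 0,"ax": 0,"ay": 0,"az": 0},
    {"fingers": 0,"x": 0,"y": 0,"z": 0,"ax": 0,"ay": 0,"az": 0},
  ],
)

```text
t: 15.0
eef_pos: [0.5954, -0.0169, -0.0144]
tool_rot: [-0.0, 0.944, 0.33, 0.0]
contact_force: [0.8, 0.5, 1.1]
gripper_width: -0.002
grasp_force: 0.0
```

Emit:
jog_arm(
  rows=[
    {"fingers": 0,"x": 0,"y": 0,"z": 0.5,"ax": 0,"ay": 0,"az": 0},
    {"fingers": 0,"x": 0,"y": 0,"z": 0.5,"ax": 0,"ay": 0,"az": 0},
    {"fingers": 0,"x": 0,"y": 0,"z": 0.5,"ax": 0,"ay": 0,"az": 0},
    {"fingers": 0,"x": 0,"y": 0,"z": 0,"ax": 0,"ay": 0,"az": 0},
    {"fingers": 0,"x": 0,"y": 0,"z": 0,"ax": 0,"ay": 0,"az": 0},
    {"fingers": 0,"x": 0,"y": 0,"z": 0,"ax": 0,"ay": 0,"az": 0},
    {"fingers": 0,"x": 0,"y": 0,"z": 0,"ax": 0,"ay": 0,"az": 0},
    {"fingers": 0,"x": 0,"y": 0,"z": 0,"ax": 0,"ay": 0,"az": 0},
  ],
)

```text
t: 15.8
eef_pos: [0.5954, -0.0168, -0.0159]
tool_rot: [-0.0, 0.944, 0.33, 0.0]
contact_force: [-0.1, -0.2, -0.1]
gripper_width: -0.004
grasp_force: 0.0
```

Emit:
jog_arm(
  rows=[
    {"fingers": 0,"x": 0,"y": 0,"z": 0.5,"ax": 0,"ay": 0,"az": 0},
    {"fingers": 0,"x": 0,"y": 0,"z": 0.5,"ax": 0,"ay": 0,"az": 0},
    {"fingers": 0,"x": 0,"y": 0,"z": 0.5,"ax": 0,"ay": 0,"az": 0},
    {"fingers": 0,"x": 0,"y": 0,"z": 0,"ax": 0,"ay": 0,"az": 0},
    {"fingers": 0,"x": 0,"y": 0,"z": 0,"ax": 0,"ay": 0,"az": 0},
    {"fingers": 0,"x": 0,"y": 0,"z": 0,"ax": 0,"ay": 0,"az": 0},
    {"fingers": 0,"x": 0,"y": 0,"z": 0,"ax": 0,"ay": 0,"az": 0},
    {"fingers": 0,"x": 0,"y": 0,"z": 0,"ax": 0,"ay": 0,"az": 0},
  ],
)

```text
t: 16.6
eef_pos: [0.5954, -0.0169, -0.0174]
tool_rot: [0.0, 0.944, 0.33, 0.0]
contact_force: [0.1, 0.4, -0.3]
gripper_width: 0.004
grasp_force: 0.0
```

Run:
```python
from station import bot
from h import *
s=snap(bot,"scene","s5");w=snap(bot,"wrist","w5");o=bot.get_obs();print(np.round(o["eef_pos"],4),np.round(o["contact_force"],2))
for r in range(178,194): print(r,s["pixels"][r,262:274].sum(1).tolist())
w3=np.load("w3.npz")["pixels"];
for r in range(218,240,2): print(r,w3[r,248:260].sum(1).tolist(),w["pixels"][r,248:260].sum(1).tolist())
```

```text
[ 0.5954 -0.0169 -0.0174] [ 0.36  0.66 -0.65]
178 [334, 273, 185, 161, 161, 152, 192, 292, 359, 341, 296, 284]
179 [347, 275, 186, 158, 161, 163, 198, 295, 366, 350, 295, 279]
180 [342, 279, 184, 151, 155, 147, 206, 303, 369, 347, 304, 287]
181 [348, 274, 187, 146, 152, 159, 204, 306, 371, 354, 317, 291]
182 [353, 285, 186, 154, 154, 149, 204, 305, 370, 373, 345, 319]
183 [391, 300, 196, 162, 160, 158, 203, 297, 385, 399, 391, 371]
184 [431, 309, 199, 165, 180, 163, 200, 308, 395, 438, 457, 462]
185 [438, 326, 222, 179, 181, 176, 212, 316, 413, 469, 507, 518]
186 [466, 371, 294, 247, 228, 224, 257, 335, 411, 476, 507, 527]
187 [494, 438, 393, 362, 327, 313, 326, 359, 402, 432, 470, 497]
188 [522, 509, 477, 448, 395, 359, 352, 357, 357, 364, 403, 465]
189 [542, 535, 525, 492, 426, 373, 352, 337, 336, 339, 391, 462]
190 [549, 551, 547, 525, 483, 436, 411, 400, 401, 422, 450, 493]
191 [558, 555, 549, 546, 532, 511, 500, 489, 492, 503, 510, 527]
192 [551, 549, 550, 548, 544, 537, 537, 533, 535, 538, 543, 541]
193 [522, 516, 521, 524, 527, 524, 524, 531, 535, 534, 529, 535]
218 [558, 562,
[... 671 characters left out ...]
379, 381] [541, 546, 545, 550, 549, 547, 545, 543, 550, 555, 560, 558]
230 [458, 429, 332, 226, 201, 188, 200, 295, 404, 451, 460, 457] [467, 444, 375, 312, 300, 300, 298, 351, 429, 465, 472, 472]
232 [462, 422, 310, 180, 129, 131, 148, 260, 392, 454, 465, 466] [438, 400, 292, 166, 123, 116, 125, 245, 376, 433, 444, 441]
234 [457, 404, 292, 171, 137, 138, 143, 236, 373, 443, 463, 465] [441, 384, 273, 158, 128, 135, 128, 225, 354, 427, 446, 446]
236 [458, 403, 288, 173, 134, 136, 139, 235, 371, 444, 466, 465] [436, 387, 275, 164, 128, 122, 133, 229, 353, 429, 446, 443]
238 [459, 404, 287, 176, 136, 129, 145, 236, 370, 441, 467, 464] [439, 386, 274, 169, 134, 123, 135, 231, 354, 427, 446, 445]
```

Emit:
jog_arm(
  rows=[
    {"fingers": 0,"x": 0,"y": 0,"z": 0.5,"ax": 0,"ay": 0,"az": 0},
    {"fingers": 0,"x": 0,"y": 0,"z": 0.5,"ax": 0,"ay": 0,"az": 0},
    {"fingers": 0,"x": 0,"y": 0,"z": 0.5,"ax": 0,"ay": 0,"az": 0},
    {"fingers": 0,"x": 0,"y": 0,"z": 0.5,"ax": 0,"ay": 0,"az": 0},
    {"fingers": 0,"x": 0,"y": 0,"z": 0,"ax": 0,"ay": 0,"az": 0},
    {"fingers": 0,"x": 0,"y": 0,"z": 0,"ax": 0,"ay": 0,"az": 0},
    {"fingers": 0,"x": 0,"y": 0,"z": 0,"ax": 0,"ay": 0,"az": 0},
    {"fingers": 0,"x": 0,"y": 0,"z": 0,"ax": 0,"ay": 0,"az": 0},
  ],
)

```text
t: 17.5
eef_pos: [0.5954, -0.0169, -0.0194]
tool_rot: [-0.0, 0.944, 0.33, 0.0]
contact_force: [-0.2, 0.4, -0.0]
gripper_width: -0.001
grasp_force: 0.0
```

Emit:
jog_arm(
  rows=[
    {"fingers": 0,"x": 0,"y": 0,"z": 0.5,"ax": 0,"ay": 0,"az": 0},
    {"fingers": 0,"x": 0,"y": 0,"z": 0.5,"ax": 0,"ay": 0,"az": 0},
    {"fingers": 0,"x": 0,"y": 0,"z": 0.5,"ax": 0,"ay": 0,"az": 0},
    {"fingers": 0,"x": 0,"y": 0,"z": 0,"ax": 0,"ay": 0,"az": 0},
    {"fingers": 0,"x": 0,"y": 0,"z": 0,"ax": 0,"ay": 0,"az": 0},
    {"fingers": 0,"x": 0,"y": 0,"z": 0,"ax": 0,"ay": 0,"az": 0},
    {"fingers": 0,"x": 0,"y": 0,"z": 0,"ax": 0,"ay": 0,"az": 0},
    {"fingers": 0,"x": 0,"y": 0,"z": 0,"ax": 0,"ay": 0,"az": 0},
  ],
)

```text
t: 18.3
eef_pos: [0.5954, -0.0169, -0.0209]
tool_rot: [-0.0, 0.944, 0.33, 0.0]
contact_force: [-0.6, -0.2, 0.1]
gripper_width: -0.001
grasp_force: 0.0
```

Emit:
jog_arm(
  rows=[
    {"fingers": 0,"x": 0,"y": 0,"z": 0.5,"ax": 0,"ay": 0,"az": 0},
    {"fingers": 0,"x": 0,"y": 0,"z": 0.5,"ax": 0,"ay": 0,"az": 0},
    {"fingers": 0,"x": 0,"y": 0,"z": 0.5,"ax": 0,"ay": 0,"az": 0},
    {"fingers": 0,"x": 0,"y": 0,"z": 0,"ax": 0,"ay": 0,"az": 0},
    {"fingers": 0,"x": 0,"y": 0,"z": 0,"ax": 0,"ay": 0,"az": 0},
    {"fingers": 0,"x": 0,"y": 0,"z": 0,"ax": 0,"ay": 0,"az": 0},
    {"fingers": 0,"x": 0,"y": 0,"z": 0,"ax": 0,"ay": 0,"az": 0},
    {"fingers": 0,"x": 0,"y": 0,"z": 0,"ax": 0,"ay": 0,"az": 0},
  ],
)

```text
t: 19.1
eef_pos: [0.5955, -0.0169, -0.0214]
tool_rot: [-0.0, 0.944, 0.33, 0.0]
contact_force: [-3.6, 0.1, 9.8]
gripper_width: 0.002
grasp_force: 5.2
```

Contact at 9.8 N. The tips are really about 36 mm behind the reported TCP. Now I'll drag outward (tool −x).

Emit:
jog_arm(
  rows=[
    {"fingers": 0,"x": -1,"y": 0,"z": 0,"ax": 0,"ay": 0,"az": 0},
    {"fingers": 0,"x": -2,"y": 0,"z": 0,"ax": 0,"ay": 0,"az": 0},
    {"fingers": 0,"x": -2,"y": 0,"z": 0,"ax": 0,"ay": 0,"az": 0},
    {"fingers": 0,"x": -2,"y": 0,"z": 0,"ax": 0,"ay": 0,"az": 0},
    {"fingers": 0,"x": -2,"y": 0,"z": 0,"ax": 0,"ay": 0,"az": 0},
    {"fingers": 0,"x": -2,"y": 0,"z": 0,"ax": 0,"ay": 0,"az": 0},
    {"fingers": 0,"x": -1,"y": 0,"z": 0,"ax": 0,"ay": 0,"az": 0},
    {"fingers": 0,"x": 0,"y": 0,"z": 0,"ax": 0,"ay": 0,"az": 0},
  ],
)

```text
t: 19.9
eef_pos: [0.588, -0.0235, -0.0214]
tool_rot: [0.0, 0.944, 0.33, 0.002]
contact_force: [1.5, 1.7, 6.1]
gripper_width: 0.0
grasp_force: 3.1
```

```bash
cat > edge.py <<'E'
from station import bot
from h import *
import sys
def gauge_ends(n,name):
    # light gauge profile along the channel centre line, tray x -> brightness, from a static view
    c=snap(bot,n,name);m=np.array([.5053,-.0850]);u=np.array([.781,.625]);v=np.array([-.625,.781])
    g=cv2.cvtColor(c["pixels"],cv2.COLOR_RGB2HSV)[:,:,2].astype(np.float32);out=[]
    for x in np.arange(-.09,.2,.004):
        vals=[]
        for y in(-.018,-.012,.012,.018):
            p=proj(c,[*(m+x*u+y*v),.0145]);vals.append(g[int(round(p[1])),int(round(p[0]))] if 0<=p[0]<512 and 0<=p[1]<384 else 0)
        out.append((round(x*1000),*map(int,vals)))
    return out
if __name__=="__main__":
    o=bot.get_obs();print(np.round(o["eef_pos"],4),np.round(o["contact_force"],2))
    for r in gauge_ends(sys.argv[1],sys.argv[2]): print(*r,end=" | ")
E
python3 edge.py scene s6
```

```text
[ 0.588  -0.0235 -0.0214] [1.52 1.66 6.14]
-90 59 61 59 61 | -86 58 58 60 61 | -82 60 61 62 60 | -78 62 62 61 62 | -74 60 61 61 61 | -70 62 56 59 59 | -66 60 60 60 62 | -62 61 62 59 61 | -58 60 57 57 60 | -54 61 57 60 59 | -50 59 57 55 59 | -46 58 60 62 59 | -42 55 52 56 59 | -38 61 50 57 58 | -34 70 65 55 60 | -30 72 67 54 56 | -26 69 67 62 59 | -22 67 67 68 68 | -18 64 65 68 68 | -14 64 63 67 67 | -10 68 68 70 69 | -6 81 82 127 116 | -2 144 183 185 170 | 2 208 225 230 226 | 6 217 224 230 224 | 10 225 224 229 229 | 14 224 215 229 228 | 18 224 206 226 226 | 22 216 195 224 225 | 26 220 199 225 224 | 30 223 211 226 222 | 34 226 227 226 221 | 38 225 228 226 220 | 42 225 230 226 213 | 46 228 230 226 208 | 50 233 230 225 220 | 54 228 217 223 221 | 58 219 206 224 221 | 62 222 212 227 223 | 66 228 211 229 226 | 70 226 216 232 231 | 74 229 228 236 237 | 78 234 232 236 233 | 82 237 234 238 229 | 86 236 232 238 236 | 90 221 218 236 236 | 94 138 139 234 235 | 98 102 105 234 234 | 102 56 65 236 235 | 106 57 71 239 233 | 110 73 88 239 235 | 114 123 183 242 233 | 118 216 224 241 234 | 122 230 228 242 239 | 126 230 226 240 239 | 130 222 208 239 239 | 134 210 183 237 239 | 138 200 180 238 239 | 142 210 196 239 239 | 146 223 206 242 239 | 150 230 227 242 236 | 154 230 231 241 234 | 158 226 233 238 232 | 162 222 222 229 217 | 166 151 174 167 177 | 170 114 129 154 150 | 174 106 130 145 149 | 178 108 121 128 132 | 182 139 135 140 144 | 186 146 148 147 149 | 190 152 150 146 147 | 194 159 159 163 153 | 198 156 164 166 162 |
```

Emit:
jog_arm(
  rows=[
    {"fingers": 0,"x": 0,"y": 0,"z": 0.4,"ax": 0,"ay": 0,"az": 0},
    {"fingers": 0,"x": -2,"y": 0,"z": 0,"ax": 0,"ay": 0,"az": 0},
    {"fingers": 0,"x": -2,"y": 0,"z": 0,"ax": 0,"ay": 0,"az": 0},
    {"fingers": 0,"x": -2,"y": 0,"z": 0,"ax": 0,"ay": 0,"az": 0},
    {"fingers": 0,"x": -2,"y": 0,"z": 0,"ax": 0,"ay": 0,"az": 0},
    {"fingers": 0,"x": -2,"y": 0,"z": 0,"ax": 0,"ay": 0,"az": 0},
    {"fingers": 0,"x": -2,"y": 0,"z": 0,"ax": 0,"ay": 0,"az": 0},
    {"fingers": 0,"x": -2,"y": 0,"z": 0,"ax": 0,"ay": 0,"az": 0},
  ],
)

```text
t: 20.75
eef_pos: [0.578, -0.0315, -0.0214]
tool_rot: [-0.0, 0.944, 0.331, 0.003]
contact_force: [3.8, 3.7, 8.5]
gripper_width: 0.0
grasp_force: 4.1
```

Run:
```python
from edge import *
import edge
o=bot.get_obs();print(np.round(o["eef_pos"],4),np.round(o["contact_force"],2))
def inner(c):
    m=np.array([.5053,-.0850]);u=np.array([.781,.625]);v=np.array([-.625,.781])
    g=cv2.cvtColor(c["pixels"],cv2.COLOR_RGB2HSV)[:,:,2].astype(np.float32);r=[]
    for xs in(np.arange(.12,.19,.001),np.arange(-.08,.03,.001)):
        P=np.array([[proj(c,[*(m+x*u+y*v),.0145]) for x in xs] for y in(.012,.015,.018)],np.float32)
        a=cv2.remap(g,P[...,0],P[...,1],1).mean(0);a=cv2.GaussianBlur(a[None],(9,1),0)[0];d=np.abs(np.diff(a));i=d.argmax();r.append((round(float(xs[i])*1000,1),round(float(d[i]),1)))
    return r
for n in("scene0","s5","s6"): print(n,inner(np.load(n+".npz")))
print("now",inner(snap(bot,"scene","s7")))
```

```text
[ 0.578  -0.0315 -0.0214] [3.8  3.71 8.47]
scene0 [(172.0, 12.4), (-1.0, 12.8)]
s5 [(172.0, 12.5), (-1.0, 12.9)]
s6 [(164.0, 11.6), (-5.0, 20.3)]
now [(151.0, 11.3), (-18.0, 22.5)]
```

The gauge follows the finger: its inner end is now at 151 mm, an overhang of about 19 mm. I need about 35 mm more.

Emit:
jog_arm(
  rows=[
    {"fingers": 0,"x": -2,"y": 0,"z": 0.1,"ax": 0,"ay": 0,"az": 0},
    {"fingers": 0,"x": -2,"y": 0,"z": 0,"ax": 0,"ay": 0,"az": 0},
    {"fingers": 0,"x": -2,"y": 0,"z": 0,"ax": 0,"ay": 0,"az": 0},
    {"fingers": 0,"x": -2,"y": 0,"z": 0,"ax": 0,"ay": 0,"az": 0},
    {"fingers": 0,"x": -2,"y": 0,"z": 0,"ax": 0,"ay": 0,"az": 0},
    {"fingers": 0,"x": -2,"y": 0,"z": 0,"ax": 0,"ay": 0,"az": 0},
    {"fingers": 0,"x": -2,"y": 0,"z": 0,"ax": 0,"ay": 0,"az": 0},
    {"fingers": 0,"x": -2,"y": 0,"z": 0,"ax": 0,"ay": 0,"az": 0},
  ],
)

```text
t: 21.6
eef_pos: [0.5657, -0.0413, -0.0215]
tool_rot: [-0.0, 0.944, 0.331, 0.003]
contact_force: [4.8, 5.2, 9.5]
gripper_width: 0.002
grasp_force: 4.6
```

Emit:
jog_arm(
  rows=[
    {"fingers": 0,"x": -2,"y": 0,"z": 0.1,"ax": 0,"ay": 0,"az": 0},
    {"fingers": 0,"x": -2,"y": 0,"z": 0,"ax": 0,"ay": 0,"az": 0},
    {"fingers": 0,"x": -2,"y": 0,"z": 0,"ax": 0,"ay": 0,"az": 0},
    {"fingers": 0,"x": -2,"y": 0,"z": 0,"ax": 0,"ay": 0,"az": 0},
    {"fingers": 0,"x": -2,"y": 0,"z": 0,"ax": 0,"ay": 0,"az": 0},
    {"fingers": 0,"x": -2,"y": 0,"z": 0,"ax": 0,"ay": 0,"az": 0},
    {"fingers": 0,"x": -2,"y": 0,"z": 0,"ax": 0,"ay": 0,"az": 0},
    {"fingers": 0,"x": -2,"y": 0,"z": 0,"ax": 0,"ay": 0,"az": 0},
  ],
)

```text
t: 22.4
eef_pos: [0.5535, -0.0511, -0.0215]
tool_rot: [-0.0, 0.944, 0.331, 0.003]
contact_force: [3.5, 5.8, 11.7]
gripper_width: 0.001
grasp_force: 5.1
```

```bash
cat >> h.py <<'E'
def ends(c):
    m=np.array([.5053,-.0850]);u=np.array([.781,.625]);v=np.array([-.625,.781])
    g=cv2.cvtColor(np.ascontiguousarray(c["pixels"]),cv2.COLOR_RGB2HSV)[:,:,2].astype(np.float32);r=[]
    for xs in(np.arange(.09,.19,.001),np.arange(-.09,.03,.001)):
        P=np.array([[proj(c,[*(m+x*u+y*v),.0145]) for x in xs] for y in(.012,.015,.018)],np.float32)
        a=cv2.remap(g,P[...,0],P[...,1],1).mean(0);a=cv2.GaussianBlur(a[None],(9,1),0)[0];d=np.abs(np.diff(a));i=d.argmax();r.append((round(float(xs[i])*1000,1),round(float(d[i]),1)))
    return r
E
python3 - <<'E'
from station import bot
from h import *
o=bot.get_obs();print(np.round(o["eef_pos"],4),np.round(o["contact_force"],2));print(ends(snap(bot,"scene","s8")))
E
```

```text
[ 0.5535 -0.0511 -0.0215] [ 3.5   5.85 11.71]
[(120.0, 12.4), (-49.0, 23.5)]
```

The gauge ends are at 120 and −49 mm, so the overhang is about 50 mm and it still lies flat. I'll lift off, hold briefly, open, and move over the overhanging end.

Emit:
jog_arm(
  rows=[
    {"fingers": 0,"x": 0,"y": 0,"z": -2,"ax": 0,"ay": 0,"az": 0},
    {"fingers": 0,"x": 0,"y": 0,"z": -5,"ax": 0,"ay": 0,"az": 0},
    {"fingers": 0,"x": 0,"y": 0,"z": -10,"ax": 0,"ay": 0,"az": 0},
    {"fingers": 0,"x": 0,"y": 0,"z": -15,"ax": 0,"ay": 0,"az": 0},
    {"fingers": 40,"x": 0,"y": 0,"z": -15,"ax": 0,"ay": 0,"az": 0},
    {"fingers": 85,"x": -30,"y": 0,"z": 0,"ax": 0,"ay": 0,"az": 0},
    {"fingers": 85,"x": -30,"y": 0,"z": 0,"ax": 0,"ay": 0,"az": 0},
    {"fingers": 85,"x": -25,"y": 0,"z": 0,"ax": 0,"ay": 0,"az": 0},
  ],
)

```text
t: 23.25
eef_pos: [0.4827, -0.1069, 0.0252]
tool_rot: [0.0, 0.944, 0.33, 0.0]
contact_force: [0.3, -0.8, 0.6]
gripper_width: 0.678
grasp_force: 0.0
```

Run:
```python
from station import bot
from h import *
w=snap(bot,"wrist","w9");s=snap(bot,"scene","s9");o=bot.get_obs();print(o["t"],np.round(o["eef_pos"],4),np.round(o["tool_rot"],3),o["gripper_width"],np.round(o["contact_force"],2));print(ends(s))
m=np.array([.5053,-.0850]);u=np.array([.781,.625]);v=np.array([-.625,.781])
e=o["eef_pos"][:2]-m;print("tcp tray",e@u,e@v)
g=cv2.cvtColor(w["pixels"],cv2.COLOR_RGB2HSV)[:,:,2].astype(np.float32)
for x in(-.04,-.03,-.02,-.01,.02,.04,.06,.09):
    ys=np.arange(-.05,.05,.001);P=np.array([[proj(w,[*(m+x*u+y*v),.0145]) for y in ys]],np.float32)
    a=cv2.remap(g,P[...,0],P[...,1],1)[0];d=np.diff(cv2.GaussianBlur(a[None],(5,1),0)[0])
    print(x,P[0,50].round(),"edges",ys[d[:50].argmax()].round(4),ys[50+d[50:].argmin()].round(4),d.max().round(),d.min().round())
cv2.imwrite("pics/w9v.png",w["pixels"][:,:,::-1])
```

```text
23.35 [ 0.4806 -0.1084  0.025 ] [-0.     0.945  0.328 -0.001] 0.8403447228360136 [0.06 0.54 0.48]
[(120.0, 12.0), (-49.0, 23.3)]
tcp tray -0.03397595270644004 -0.0028525009153786036
-0.04 [249. 228.] edges -0.049 0.027 38.0 -27.0
-0.03 [249. 215.] edges -0.048 0.037 36.0 -33.0
-0.02 [249. 202.] edges -0.047 0.047 35.0 -17.0
-0.01 [249. 188.] edges -0.046 0.019 39.0 -5.0
0.02 [249. 143.] edges -0.029 0.024 23.0 -20.0
0.04 [249. 112.] edges -0.029 0.025 26.0 -21.0
0.06 [248.  78.] edges -0.029 0.025 28.0 -22.0
0.09 [248.  24.] edges -0.028 0.025 34.0 -24.0
```

View pics/w9v.png

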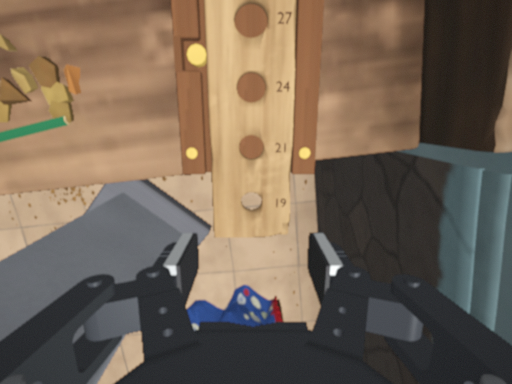

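The close view shows the gauge overhanging with its far end at (252,236), edges at columns 215–290, and the open fingers at 190 and 318, well centred. A grey part of the cart shows at lower left with a corner at (210,230), so I'll check its height before descending.

Run:
```python
from h import *
w2,w9,s=[np.load(n+".npz") for n in("w2","w9","scene0")]
print(tri((w2,w9),((214,233),(210,230))))
print(tri((w2,w9),((192,219),(140,180))))
for p in((388,350),(480,255)): print(plane(s,p,0))
```

```text
(array([ 0.10069476, -0.19615295, -0.82723388]), np.float64(0.0027129969438778))
(array([ 0.4187543 , -0.01678608, -0.05233603]), np.float64(0.007835954303024436))
[0.13868421 0.17160765 0.        ]
[ 0.13437762 -0.15335642  0.        ]
```

The grey corner lies at floor level, so it is clear. Descending around the overhang.

Emit:
jog_arm(
  rows=[
    {"fingers": 85,"x": 7,"y": 0,"z": 0,"ax": 0,"ay": 0,"az": 0},
    {"fingers": 85,"x": 0,"y": 0,"z": 12,"ax": 0,"ay": 0,"az": 0},
    {"fingers": 85,"x": 0,"y": 0,"z": 12,"ax": 0,"ay": 0,"az": 0},
    {"fingers": 85,"x": 0,"y": 0,"z": 12,"ax": 0,"ay": 0,"az": 0},
    {"fingers": 85,"x": 0,"y": 0,"z": 12,"ax": 0,"ay": 0,"az": 0},
    {"fingers": 85,"x": 0,"y": 0,"z": 12,"ax": 0,"ay": 0,"az": 0},
    {"fingers": 85,"x": 0,"y": 0,"z": 12,"ax": 0,"ay": 0,"az": 0},
    {"fingers": 85,"x": 0,"y": 0,"z": 0,"ax": 0,"ay": 0,"az": 0},
  ],
)

```text
t: 24.15
eef_pos: [0.4878, -0.1016, -0.0497]
tool_rot: [-0.001, 0.944, 0.33, -0.001]
contact_force: [-0.1, -1.2, 0.2]
gripper_width: 0.99
grasp_force: 0.0
```

Run:
```python
from station import bot
from h import *
w=snap(bot,"wrist","w10");o=bot.get_obs();print(o["t"],np.round(o["eef_pos"],4),o["gripper_width"],np.round(o["contact_force"],2))
m=np.array([.5053,-.0850]);u=np.array([.781,.625]);v=np.array([-.625,.781]);e=o["eef_pos"][:2]-m;print("tcp tray",e@u,e@v)
# finger tips in wrist: where fingertip silhouette lies, and gauge outer end
for x,y in((-.05,-.0275),(-.05,.0275),(0,0)): print(proj(w,[*(m+x*u+(y-.002)*v),.0145]))
g=w["pixels"].sum(2)
for r in range(200,300,8): print(r,[int(t)//10 for t in g[r,150:360:6]])
```

```text
24.2 [ 0.4882 -0.1018 -0.0489] 0.9995617609676081 [-0.46 -0.23 -0.08]
tcp tray -0.02381000607568481 -0.0024154374922893233
[311.24071451 321.20185227]
[195.80753366 321.17359892]
[253.37753535 222.64844191]
200 [28, 43, 33, 29, 30, 19, 28, 37, 41, 43, 48, 47, 45, 44, 43, 42, 32, 28, 31, 43, 43, 44, 51, 50, 50, 47, 51, 51, 22, 30, 29, 44, 31, 29, 16]
208 [28, 29, 28, 29, 30, 20, 28, 38, 40, 44, 48, 46, 45, 45, 44, 45, 40, 38, 44, 50, 45, 45, 49, 48, 50, 49, 49, 45, 25, 30, 29, 30, 29, 30, 12]
216 [28, 29, 28, 29, 30, 21, 32, 39, 41, 43, 48, 46, 44, 45, 44, 45, 43, 43, 47, 47, 43, 42, 47, 45, 46, 46, 49, 36, 27, 30, 29, 30, 30, 30, 12]
224 [32, 33, 33, 33, 34, 32, 19, 40, 42, 43, 47, 46, 44, 45, 43, 46, 47, 46, 47, 48, 43, 44, 49, 47, 47, 47, 48, 32, 34, 24, 23, 23, 24, 23, 11]
232 [28, 29, 35, 35, 35, 35, 35, 39, 43, 44, 47, 46, 44, 45, 44, 47, 45, 48, 46, 47, 42, 43, 46, 44, 45, 46, 48, 36, 40, 11, 13, 12, 13, 12, 12]
240 [34, 37, 18, 29, 35, 35, 35, 38, 43, 44, 47, 46, 44, 43, 44, 46, 45, 45, 46, 48, 41, 44, 48, 46, 46, 47, 48, 42, 41, 13, 13, 12, 9, 37, 34]
248 [38, 13, 13, 25, 29,
[... 270 characters left out ...]
13, 12, 17, 36, 36, 35, 38, 44, 45, 47, 46, 45, 42, 43, 44, 48, 49, 49, 47, 38, 44, 47, 46, 45, 39, 39, 43, 39, 26, 12, 11, 9, 9, 8]
272 [13, 12, 12, 15, 36, 35, 48, 44, 45, 46, 48, 46, 45, 43, 43, 34, 26, 23, 24, 25, 38, 43, 47, 46, 47, 41, 50, 43, 38, 28, 11, 7, 9, 8, 8]
280 [12, 12, 12, 29, 34, 48, 47, 44, 44, 46, 47, 47, 46, 42, 43, 45, 39, 35, 34, 36, 41, 43, 45, 45, 46, 50, 49, 40, 39, 33, 11, 11, 8, 8, 8]
288 [12, 12, 15, 34, 43, 45, 47, 48, 45, 45, 47, 47, 46, 43, 42, 46, 42, 40, 41, 46, 42, 43, 46, 44, 47, 48, 49, 42, 41, 38, 11, 11, 8, 9, 8]
296 [12, 12, 35, 48, 48, 46, 45, 47, 45, 45, 46, 48, 47, 43, 43, 46, 45, 45, 45, 46, 42, 43, 46, 43, 47, 43, 41, 43, 42, 38, 11, 10, 11, 8, 8]
```

Emit:
jog_arm(
  force=50,
  rows=[
    {"fingers": 60,"x": 0,"y": 0,"z": 0,"ax": 0,"ay": 0,"az": 0},
    {"fingers": 60,"x": 0,"y": 0,"z": 0,"ax": 0,"ay": 0,"az": 0},
    {"fingers": 56,"x": 0,"y": 0,"z": 0,"ax": 0,"ay": 0,"az": 0},
    {"fingers": 50,"x": 0,"y": 0,"z": 0,"ax": 0,"ay": 0,"az": 0},
    {"fingers": 45,"x": 0,"y": 0,"z": 0,"ax": 0,"ay": 0,"az": 0},
    {"fingers": 40,"x": 0,"y": 0,"z": 0,"ax": 0,"ay": 0,"az": 0},
    {"fingers": 40,"x": 0,"y": 0,"z": 0,"ax": 0,"ay": 0,"az": 0},
    {"fingers": 40,"x": 0,"y": 0,"z": 0,"ax": 0,"ay": 0,"az": 0},
  ],
)

```text
t: 25.0
eef_pos: [0.4886, -0.1009, -0.0476]
tool_rot: [-0.001, 0.944, 0.33, -0.0]
contact_force: [-3.1, 1.8, 6.2]
gripper_width: 0.631
grasp_force: 51.3
```

Emit:
jog_arm(
  rows=[
    {"fingers": 40,"x": 0,"y": 0,"z": -2,"ax": 0,"ay": 0,"az": 0},
    {"fingers": 40,"x": 0,"y": 0,"z": -4,"ax": 0,"ay": 0,"az": 0},
    {"fingers": 40,"x": 0,"y": 0,"z": -7,"ax": 0,"ay": 0,"az": 0},
    {"fingers": 40,"x": 0,"y": 0,"z": -10,"ax": 0,"ay": 0,"az": 0},
    {"fingers": 40,"x": 0,"y": 0,"z": -12,"ax": 0,"ay": 0,"az": 0},
    {"fingers": 40,"x": 0,"y": 0,"z": -15,"ax": 0,"ay": 0,"az": 0},
    {"fingers": 40,"x": 0,"y": 0,"z": -15,"ax": 0,"ay": 0,"az": 0},
    {"fingers": 40,"x": 0,"y": 0,"z": -5,"ax": 0,"ay": 0,"az": 0},
  ],
)

```text
t: 25.8
eef_pos: [0.4903, -0.1018, 0.0241]
tool_rot: [0.001, 0.944, 0.33, 0.001]
contact_force: [0.1, -0.3, -0.8]
gripper_width: 0.629
grasp_force: 53.2
```

```bash
cat > pose.py <<'E'
from station import bot
from h import *
import sys
tag=sys.argv[1]
o=bot.get_obs();e=np.array(o["eef_pos"]);q=o["tool_rot"];Rt=R.from_quat(q[1:]+q[:1] if isinstance(q,list) else [*q[1:],q[0]]).as_matrix()
print("t",o["t"],e.round(4),"gw",o["gripper_width"],"gf",o["grasp_force"],"F",np.round(o["contact_force"],1),"toolx ang",np.degrees(np.arctan2(Rt[1,0],Rt[0,0])).round(2))
C={n:snap(bot,n,n[0]+tag) for n in("scene","side","wrist")}
c=C["wrist"];hsv=cv2.cvtColor(c["pixels"],cv2.COLOR_RGB2HSV);m=cv2.inRange(hsv,(13,50,185),(24,125,255))
m[270:]=0;m=cv2.morphologyEx(m,cv2.MORPH_OPEN,np.ones((5,5)))
q=max(cv2.findContours(m,0,1)[0],key=cv2.contourArea);r=cv2.minAreaRect(q);print("wrist gauge",cv2.contourArea(q),np.round(r[0],1),np.round(r[1],1),cv2.boxPoints(r).round(1).tolist())
# dark holes inside the gauge, in wrist
f=np.zeros_like(m);cv2.drawContours(f,[cv2.convexHull(q)],-1,255,-1)
h=cv2.bitwise_and(cv2.bitwise_not(m),cv2.erode(f,np.ones((7,7))))
print("holes",[(np.round(cv2.minEnclosingCircle(k)[0],1).tolist(),cv2.contourArea(k)) for k in cv2.findContours(h,0,1)[0] if cv2.contourArea(k)>40])
E
python3 pose.py 11
```

```text
t 25.8 [ 0.4903 -0.1018  0.0241] gw 0.629394119069769 gf 53.20453226566315 F [ 0.1 -0.3 -0.8] toolx ang 38.54
wrist gauge 33831.5 [260.4 133.4] [277.  147.5] [[177.89999389648438, 0.0], [325.1000061035156, -9.5], [343.0, 266.8999938964844], [195.8000030517578, 276.3999938964844]]
holes [([297.5, 263.0], 80.0), ([266.5, 257.7], 107.0), ([200.5, 200.4], 145.5), ([294.0, 184.7], 72.5), ([258.0, 187.0], 1476.0), ([316.0, 180.5], 478.0), ([303.0, 88.0], 167.5), ([256.5, 89.5], 2182.5), ([323.0, 79.0], 244.5), ([252.0, 1.6], 461.0)]
```

Run:
```python
from h import *
c=np.load("w11.npz");T=c["world_from_camera"];F=f(c);e=np.array([.4903,-.1018,.0241])
hsv=cv2.cvtColor(c["pixels"],cv2.COLOR_RGB2HSV)
for r in(10,30,50,70,120,135,150,220,235):
    v=cv2.GaussianBlur(hsv[r:r+1,:,1].astype(np.float32),(5,1),0)[0]
    b=(hsv[r,:,2]>180)&(hsv[r,:,1]<125)&(hsv[r,:,0]>12)
    x=np.where(b)[0];x=x[(x>150)&(x<360)]
    L,Rr=x.min(),x.max();w=Rr-L+1
    yn=(r-c["cy"])/F;Zc=F*.055/w;p=T[:3,3]+Zc*(T[:3,:3]@[((L+Rr)/2-c["cx"])/F,yn,1])
    print(r,L,Rr,w,"top pt",p.round(4))
u=np.array([np.cos(np.radians(38.54)),np.sin(np.radians(38.54))]);v=np.array([-u[1],u[0]])
for p in((256.5,89.5),(258,187)):
    X=plane(c,p,.0862);d=X[:2]-e[:2];print(p,X.round(4),"tool x",(d@u).round(4),"v",(d@v).round(4))
```

```text
10 179 323 145 top pt [ 0.5726 -0.034   0.0797]
30 180 323 144 top pt [ 0.5671 -0.0386  0.0809]
50 182 323 142 top pt [ 0.5619 -0.0433  0.0812]
70 183 322 140 top pt [ 0.5563 -0.0478  0.0815]
120 186 332 147 top pt [ 0.543  -0.0615  0.0921]
135 187 319 133 top pt [ 0.5369 -0.0635  0.0822]
150 188 319 132 top pt [ 0.5323 -0.0675  0.083 ]
220 194 309 116 top pt [ 0.5053 -0.0878  0.0753]
235 194 309 116 top pt [ 0.5    -0.0921  0.0771]
(256.5, 89.5) [ 0.5512 -0.0538  0.0862] tool x 0.0776 v -0.0004
(258, 187) [ 0.5217 -0.0784  0.0862] tool x 0.0391 v -0.0012
```

The gauge is held flat (top ≈82 mm, droop ≤3°) with hole centres visible. I'll refine its position in the grip and check the punch's clearance to the landing spot.

Run:
```python
from h import *
W,A,B=[np.load(n+".npz") for n in("w2","scene0","side0")]
H=[plane(W,p,.0145)[:2] for p in((262.1,123.9),(260,150.7),(258.6,175.7),(257.1,199.6),(262.5,103.7),(257,215.5))]
u=np.array([.781,.625]);print("holes/ends along u",[(round(float((h-np.array([.5053,-.085]))@u),4)) for h in H])
mid=np.array([.4972,.2255]);a=np.radians(55.8);ru=np.array([np.cos(a),np.sin(a)]);rv=np.array([-ru[1],ru[0]])
for n,X in(("punch top W",plane(W,(325/2.8+20,30/2.8+15),.049)),("punch base W",plane(W,(352/2.8+20,55/2.8+15),0.0)),("punch base A",plane(A,(192.7,226),0)),("punch top A",plane(A,(192.5,208.5),.049)),("jar A",plane(A,(182,203),0))):
    d=X[:2]-mid;print(n,X.round(4),"rest frame",(d@ru).round(4),(d@rv).round(4))
```

```text
holes/ends along u [0.1453, 0.1067, 0.069, 0.0312, 0.1731, 0.0051]
punch top W [0.6029 0.1978 0.049 ] rest frame 0.0365 -0.103
punch base W [0.6011 0.204  0.    ] rest frame 0.0406 -0.098
punch base A [0.6065 0.1986 0.    ] rest frame 0.0392 -0.1055
punch top A [0.5997 0.1983 0.049 ] rest frame 0.0351 -0.1001
jar A [0.7046 0.1617 0.    ] rest frame 0.0638 -0.2073
```

The punch is at rest-frame y≈−100 mm, so it is clear, and the gauge centre lies 59.5 mm ahead of the TCP. I'll raise, turn −17.2° and carry it over.

Emit:
jog_arm(
  rows=[
    {"fingers": 40,"x": 0,"y": 0,"z": -5,"ax": 0,"ay": 0,"az": 0},
    {"fingers": 40,"x": 0,"y": 0,"z": -10,"ax": 0,"ay": 0,"az": 0},
    {"fingers": 40,"x": 0,"y": 0,"z": -5,"ax": 0,"ay": 0,"az": -2},
    {"fingers": 40,"x": 0,"y": 0,"z": 0,"ax": 0,"ay": 0,"az": -4},
    {"fingers": 40,"x": 0,"y": 0,"z": 0,"ax": 0,"ay": 0,"az": -5},
    {"fingers": 40,"x": 0,"y": 0,"z": 0,"ax": 0,"ay": 0,"az": -4.2},
    {"fingers": 40,"x": 0,"y": 0,"z": 0,"ax": 0,"ay": 0,"az": -2},
    {"fingers": 40,"x": 5,"y": -4,"z": 0,"ax": 0,"ay": 0,"az": 0},
  ],
)

```text
t: 26.75
eef_pos: [0.4886, -0.0959, 0.0423]
tool_rot: [0.0, 0.884, 0.467, 0.0]
contact_force: [0.3, -1.2, 0.3]
gripper_width: 0.627
grasp_force: 53.2
```

Emit:
jog_arm(
  rows=[
    {"fingers": 40,"x": 12,"y": -10,"z": 0,"ax": 0,"ay": 0,"az": 0},
    {"fingers": 40,"x": 20,"y": -16,"z": 0,"ax": 0,"ay": 0,"az": 0},
    {"fingers": 40,"x": 26,"y": -22,"z": 0,"ax": 0,"ay": 0,"az": 0},
    {"fingers": 40,"x": 26,"y": -22,"z": 0,"ax": 0,"ay": 0,"az": 0},
    {"fingers": 40,"x": 26,"y": -22,"z": 0,"ax": 0,"ay": 0,"az": 0},
    {"fingers": 40,"x": 26,"y": -22,"z": 0,"ax": 0,"ay": 0,"az": 0},
    {"fingers": 40,"x": 26,"y": -22,"z": 0,"ax": 0,"ay": 0,"az": 0},
    {"fingers": 40,"x": 20,"y": -16,"z": 0,"ax": 0,"ay": 0,"az": 0},
  ],
)

```text
t: 27.55
eef_pos: [0.4646, 0.1437, 0.042]
tool_rot: [-0.0, 0.884, 0.468, -0.0]
contact_force: [-0.4, 0.6, -0.7]
gripper_width: 0.629
grasp_force: 53.2
```

Emit:
jog_arm(
  rows=[
    {"fingers": 40,"x": 15,"y": -12,"z": 0,"ax": 0,"ay": 0,"az": 0},
    {"fingers": 40,"x": 10,"y": -8,"z": 0,"ax": 0,"ay": 0,"az": 0},
    {"fingers": 40,"x": 3,"y": -2,"z": 0,"ax": 0,"ay": 0,"az": 0},
    {"fingers": 40,"x": 0,"y": 0,"z": 0,"ax": 0,"ay": 0,"az": 0},
    {"fingers": 40,"x": 0,"y": 0,"z": 0,"ax": 0,"ay": 0,"az": 0},
    {"fingers": 40,"x": 0,"y": 0,"z": 0,"ax": 0,"ay": 0,"az": 0},
    {"fingers": 40,"x": 0,"y": 0,"z": 0,"ax": 0,"ay": 0,"az": 0},
    {"fingers": 40,"x": 0,"y": 0,"z": 0,"ax": 0,"ay": 0,"az": 0},
  ],
)

```text
t: 28.35
eef_pos: [0.463, 0.1758, 0.042]
tool_rot: [0.0, 0.884, 0.467, 0.0]
contact_force: [0.5, -0.5, -0.2]
gripper_width: 0.633
grasp_force: 53.2
```

```bash
python3 pose.py 12
python3 - <<'E'
from h import *
# far end of the gauge: bright profile along its axis in the scene and side views, plane at gauge top
c=np.load("w12.npz");print(np.round(c["world_from_camera"],3).tolist())
for r in(20,60,140,235):
    hsv=cv2.cvtColor(c["pixels"],cv2.COLOR_RGB2HSV);b=(hsv[r,:,2]>180)&(hsv[r,:,1]<125)&(hsv[r,:,0]>12);x=np.where(b)[0];x=x[(x>150)&(x<360)];print(r,x.min(),x.max(),len(x))
E
```

```text
t 28.35 [0.463  0.1758 0.042 ] gw 0.63328795823713 gf 53.20225954055786 F [ 0.5 -0.5 -0.2] toolx ang 55.69
wrist gauge 21003.5 [251.  134.5] [269. 144.] [[179.0, 0.0], [323.0, 0.0], [323.0, 269.0], [179.0, 269.0]]
holes [([296.5, 262.5], 52.5), ([298.5, 185.0], 144.0), ([203.5, 203.0], 628.5), ([250.0, 202.4], 5766.0), ([303.0, 88.5], 224.5), ([268.5, 57.1], 5220.0)]
[[0.827, -0.543, -0.148, 0.5], [-0.563, -0.797, -0.218, 0.232], [-0.0, 0.264, -0.965, 0.221], [0.0, 0.0, 0.0, 1.0]]
20 180 322 103
60 183 322 140
140 188 318 131
235 204 309 96
```

On target. Lowering to about 6 mm above the bars, then small steps.

Emit:
jog_arm(
  rows=[
    {"fingers": 40,"x": 0,"y": 0,"z": 5,"ax": 0,"ay": 0,"az": 0},
    {"fingers": 40,"x": 0,"y": 0,"z": 10,"ax": 0,"ay": 0,"az": 0},
    {"fingers": 40,"x": 0,"y": 0,"z": 10,"ax": 0,"ay": 0,"az": 0},
    {"fingers": 40,"x": 0,"y": 0,"z": 10,"ax": 0,"ay": 0,"az": 0},
    {"fingers": 40,"x": 0,"y": 0,"z": 7,"ax": 0,"ay": 0,"az": 0},
    {"fingers": 40,"x": 0,"y": 0,"z": 4,"ax": 0,"ay": 0,"az": 0},
    {"fingers": 40,"x": 0,"y": 0,"z": 2,"ax": 0,"ay": 0,"az": 0},
    {"fingers": 40,"x": 0,"y": 0,"z": 0,"ax": 0,"ay": 0,"az": 0},
  ],
)

```text
t: 29.3
eef_pos: [0.4629, 0.1762, -0.0062]
tool_rot: [0.0, 0.884, 0.467, -0.0]
contact_force: [-0.5, -0.7, -0.2]
gripper_width: 0.631
grasp_force: 53.2
```

Emit:
jog_arm(
  rows=[
    {"fingers": 40,"x": 0,"y": 0,"z": 1,"ax": 0,"ay": 0,"az": 0},
    {"fingers": 40,"x": 0,"y": 0,"z": 1,"ax": 0,"ay": 0,"az": 0},
    {"fingers": 40,"x": 0,"y": 0,"z": 0.5,"ax": 0,"ay": 0,"az": 0},
    {"fingers": 40,"x": 0,"y": 0,"z": 0.5,"ax": 0,"ay": 0,"az": 0},
    {"fingers": 40,"x": 0,"y": 0,"z": 0,"ax": 0,"ay": 0,"az": 0},
    {"fingers": 40,"x": 0,"y": 0,"z": 0,"ax": 0,"ay": 0,"az": 0},
    {"fingers": 40,"x": 0,"y": 0,"z": 0,"ax": 0,"ay": 0,"az": 0},
    {"fingers": 40,"x": 0,"y": 0,"z": 0,"ax": 0,"ay": 0,"az": 0},
  ],
)

```text
t: 30.1
eef_pos: [0.463, 0.1763, -0.009]
tool_rot: [-0.0, 0.884, 0.468, 0.0]
contact_force: [0.7, -0.4, -1.0]
gripper_width: 0.631
grasp_force: 53.2
```

Emit:
jog_arm(
  rows=[
    {"fingers": 40,"x": 0,"y": 0,"z": 0.5,"ax": 0,"ay": 0,"az": 0},
    {"fingers": 40,"x": 0,"y": 0,"z": 0.5,"ax": 0,"ay": 0,"az": 0},
    {"fingers": 40,"x": 0,"y": 0,"z": 0.5,"ax": 0,"ay": 0,"az": 0},
    {"fingers": 40,"x": 0,"y": 0,"z": 0.5,"ax": 0,"ay": 0,"az": 0},
    {"fingers": 40,"x": 0,"y": 0,"z": 0,"ax": 0,"ay": 0,"az": 0},
    {"fingers": 40,"x": 0,"y": 0,"z": 0,"ax": 0,"ay": 0,"az": 0},
    {"fingers": 40,"x": 0,"y": 0,"z": 0,"ax": 0,"ay": 0,"az": 0},
    {"fingers": 40,"x": 0,"y": 0,"z": 0,"ax": 0,"ay": 0,"az": 0},
  ],
)

```text
t: 30.9
eef_pos: [0.4629, 0.1763, -0.011]
tool_rot: [-0.0, 0.884, 0.467, 0.0]
contact_force: [-0.1, 0.9, -0.8]
gripper_width: 0.631
grasp_force: 53.2
```

Emit:
jog_arm(
  rows=[
    {"fingers": 40,"x": 0,"y": 0,"z": 0.5,"ax": 0,"ay": 0,"az": 0},
    {"fingers": 40,"x": 0,"y": 0,"z": 0.5,"ax": 0,"ay": 0,"az": 0},
    {"fingers": 40,"x": 0,"y": 0,"z": 0.5,"ax": 0,"ay": 0,"az": 0},
    {"fingers": 40,"x": 0,"y": 0,"z": 0.5,"ax": 0,"ay": 0,"az": 0},
    {"fingers": 40,"x": 0,"y": 0,"z": 0,"ax": 0,"ay": 0,"az": 0},
    {"fingers": 40,"x": 0,"y": 0,"z": 0,"ax": 0,"ay": 0,"az": 0},
    {"fingers": 40,"x": 0,"y": 0,"z": 0,"ax": 0,"ay": 0,"az": 0},
    {"fingers": 40,"x": 0,"y": 0,"z": 0,"ax": 0,"ay": 0,"az": 0},
  ],
)

```text
t: 31.7
eef_pos: [0.4629, 0.1763, -0.013]
tool_rot: [-0.0, 0.884, 0.467, 0.0]
contact_force: [-0.7, 0.2, 0.3]
gripper_width: 0.634
grasp_force: 53.2
```

Emit:
jog_arm(
  rows=[
    {"fingers": 40,"x": 0,"y": 0,"z": 0.5,"ax": 0,"ay": 0,"az": 0},
    {"fingers": 40,"x": 0,"y": 0,"z": 0.5,"ax": 0,"ay": 0,"az": 0},
    {"fingers": 40,"x": 0,"y": 0,"z": 0.5,"ax": 0,"ay": 0,"az": 0},
    {"fingers": 40,"x": 0,"y": 0,"z": 0.5,"ax": 0,"ay": 0,"az": 0},
    {"fingers": 40,"x": 0,"y": 0,"z": 0,"ax": 0,"ay": 0,"az": 0},
    {"fingers": 40,"x": 0,"y": 0,"z": 0,"ax": 0,"ay": 0,"az": 0},
    {"fingers": 40,"x": 0,"y": 0,"z": 0,"ax": 0,"ay": 0,"az": 0},
    {"fingers": 40,"x": 0,"y": 0,"z": 0,"ax": 0,"ay": 0,"az": 0},
  ],
)

```text
t: 32.5
eef_pos: [0.4629, 0.1763, -0.015]
tool_rot: [-0.0, 0.884, 0.467, -0.0]
contact_force: [-0.5, -0.2, -0.2]
gripper_width: 0.632
grasp_force: 53.2
```

Emit:
jog_arm(
  rows=[
    {"fingers": 40,"x": 0,"y": 0,"z": 0.5,"ax": 0,"ay": 0,"az": 0},
    {"fingers": 40,"x": 0,"y": 0,"z": 0.5,"ax": 0,"ay": 0,"az": 0},
    {"fingers": 40,"x": 0,"y": 0,"z": 0.5,"ax": 0,"ay": 0,"az": 0},
    {"fingers": 40,"x": 0,"y": 0,"z": 0.5,"ax": 0,"ay": 0,"az": 0},
    {"fingers": 40,"x": 0,"y": 0,"z": 0,"ax": 0,"ay": 0,"az": 0},
    {"fingers": 40,"x": 0,"y": 0,"z": 0,"ax": 0,"ay": 0,"az": 0},
    {"fingers": 40,"x": 0,"y": 0,"z": 0,"ax": 0,"ay": 0,"az": 0},
    {"fingers": 40,"x": 0,"y": 0,"z": 0,"ax": 0,"ay": 0,"az": 0},
  ],
)

```text
t: 33.3
eef_pos: [0.4629, 0.1763, -0.017]
tool_rot: [-0.0, 0.884, 0.468, 0.0]
contact_force: [0.3, 0.5, -0.6]
gripper_width: 0.63
grasp_force: 53.2
```

Emit:
jog_arm(
  rows=[
    {"fingers": 40,"x": 0,"y": 0,"z": 0.5,"ax": 0,"ay": 0,"az": 0},
    {"fingers": 40,"x": 0,"y": 0,"z": 0.5,"ax": 0,"ay": 0,"az": 0},
    {"fingers": 40,"x": 0,"y": 0,"z": 0.5,"ax": 0,"ay": 0,"az": 0},
    {"fingers": 40,"x": 0,"y": 0,"z": 0.5,"ax": 0,"ay": 0,"az": 0},
    {"fingers": 40,"x": 0,"y": 0,"z": 0,"ax": 0,"ay": 0,"az": 0},
    {"fingers": 40,"x": 0,"y": 0,"z": 0,"ax": 0,"ay": 0,"az": 0},
    {"fingers": 40,"x": 0,"y": 0,"z": 0,"ax": 0,"ay": 0,"az": 0},
    {"fingers": 40,"x": 0,"y": 0,"z": 0,"ax": 0,"ay": 0,"az": 0},
  ],
)

```text
t: 34.1
eef_pos: [0.4629, 0.1763, -0.0186]
tool_rot: [-0.0, 0.884, 0.467, 0.0]
contact_force: [-1.8, -1.3, 7.0]
gripper_width: 0.633
grasp_force: 54.1
```

Contact with the bars at 7 N. Releasing.

Emit:
jog_arm(
  rows=[
    {"fingers": 54,"x": 0,"y": 0,"z": 0,"ax": 0,"ay": 0,"az": 0},
    {"fingers": 60,"x": 0,"y": 0,"z": 0,"ax": 0,"ay": 0,"az": 0},
    {"fingers": 68,"x": 0,"y": 0,"z": 0,"ax": 0,"ay": 0,"az": 0},
    {"fingers": 76,"x": 0,"y": 0,"z": 0,"ax": 0,"ay": 0,"az": 0},
    {"fingers": 85,"x": 0,"y": 0,"z": 0,"ax": 0,"ay": 0,"az": 0},
    {"fingers": 85,"x": 0,"y": 0,"z": 0,"ax": 0,"ay": 0,"az": 0},
    {"fingers": 85,"x": 0,"y": 0,"z": 0,"ax": 0,"ay": 0,"az": 0},
    {"fingers": 85,"x": 0,"y": 0,"z": 0,"ax": 0,"ay": 0,"az": 0},
  ],
)

```text
t: 34.9
eef_pos: [0.4629, 0.1763, -0.019]
tool_rot: [-0.0, 0.884, 0.468, -0.0]
contact_force: [0.1, -0.0, -0.2]
gripper_width: 0.997
grasp_force: 0.0
```

Emit:
jog_arm(
  rows=[
    {"fingers": 85,"x": 0,"y": 0,"z": -5,"ax": 0,"ay": 0,"az": 0},
    {"fingers": 85,"x": 0,"y": 0,"z": -10,"ax": 0,"ay": 0,"az": 0},
    {"fingers": 85,"x": 0,"y": 0,"z": -20,"ax": 0,"ay": 0,"az": 0},
    {"fingers": 85,"x": 0,"y": 0,"z": -30,"ax": 0,"ay": 0,"az": 0},
    {"fingers": 85,"x": 0,"y": 0,"z": -40,"ax": 0,"ay": 0,"az": 0},
    {"fingers": 85,"x": 0,"y": 0,"z": -40,"ax": 0,"ay": 0,"az": 0},
    {"fingers": 85,"x": 0,"y": 0,"z": -40,"ax": 0,"ay": 0,"az": 0},
    {"fingers": 85,"x": 0,"y": 0,"z": 0,"ax": 0,"ay": 0,"az": 0},
  ],
)

```text
t: 35.7
eef_pos: [0.4663, 0.1773, 0.1714]
tool_rot: [-0.001, 0.884, 0.467, 0.005]
contact_force: [0.1, 0.5, 0.2]
gripper_width: 0.997
grasp_force: 0.0
```

```bash
python3 pose.py 13
python3 - <<'E'
from h import *
mid=np.array([.4972,.2255]);a=np.radians(55.8);ru=np.array([np.cos(a),np.sin(a)]);rv=np.array([-ru[1],ru[0]])
for n in("w13","s13","d13"):
    c=np.load(n+".npz");p0=proj(c,[*mid,.045]).astype(int);hsv=cv2.cvtColor(c["pixels"],cv2.COLOR_RGB2HSV)
    m=cv2.inRange(hsv,(12,50,190),(24,170,255))
    k=np.zeros_like(m);hull=cv2.convexHull(np.array([proj(c,[*(mid+x*ru+y*rv),.045]) for x in(-.11,.11) for y in(-.042,.042)],np.int32));cv2.fillConvexPoly(k,hull,255);m&=k
    q=max(cv2.findContours(m,0,1)[0],key=cv2.contourArea);r=cv2.minAreaRect(q)
    P=np.array([plane(c,p,.045)[:2] for p in q[:,0].astype(float)]);x=(P-mid)@ru;y=(P-mid)@rv
    rr=cv2.minAreaRect((np.c_[x,y]*1000).astype(np.float32));print(n,"centre",np.round(rr[0],1),"size",np.round(rr[1],1),"ang",rr[2],"area",cv2.contourArea(q))
E
```

```text
t 35.7 [0.4663 0.1773 0.1714] gw 0.9972559463967583 gf 0.0 F [0.1 0.5 0.2] toolx ang 55.7
wrist gauge 7374.5 [252.5 120.5] [167.  55.] [[225.0, 37.0], [280.0, 37.0], [280.0, 204.0], [225.0, 204.0]]
holes [([257.0, 176.0], 237.0), ([253.5, 147.6], 257.0), ([253.2, 108.5], 303.0), ([259.4, 68.8], 534.0)]
w13 centre [ 0.2 -7.3] size [166.4  69.2] ang 0.7834452986717224 area 8243.0
s13 centre [-1.8 -0.8] size [ 58.9 166.8] ang 89.57428741455078 area 956.0Traceback (most recent call last):
  File "<stdin>", line 4, in <module>
    fid = stack.enter_context(open(os.fspath(file), "rb"))
                              ~~~~^^^^^^^^^^^^^^^^^^^^^^^
FileNotFoundError: [Errno 2] No such file or directory: 'd13.npz'
```

The gauge lies centred within about 2 mm (side view) and within 1° of the rest's axis, and the robot is clear. Handing in.

```bash
python3 -c "
from station import bot
print(bot.hand_in())"
```

```text
the job is handed in; nothing more can be done
None
```

I slid the gauge out to about 50 mm overhang pressing with roughly 6–12 N, lifted it by its overhanging end and laid it across both bars of the rest, about 2 mm off centre and within 1° in the side view, then released it and handed the job in at about 36 s; the hand-in returned no verdict.

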